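Set the panel gap with a spacer block and hold it tight

TASK

On the assembly jig, wind the handwheel clockwise until the sliding fence is right back against its stops, then stand the tall spacer block upright on the jig's base in the gap between fence and panel, in the one notch where it fits freely, and let go of it. Then push the near edge of the panel with the fingers, straight opposite the spacer, until the panel is pressed firmly and flush against the spacer and the spacer against the fence, and finish while still holding it pressed like that, ready for clamping. Leave the other things on the bench alone.

Things in the scene. Friction and masses are not known exactly. Their poses are not given: they have to be found in the camera images.
- jig: fixed grey laminate jig board, top face 15 mm above the bench, placed and turned differently each run. x points square from the panel to the fence, y left along the fence, z up; origin on the bench. Board from -125 to 115 mm in x, -170 to 270 mm in y. Grey gearbox with the handwheel at its left end; two steel stop posts behind the fence
- wheel_axis (a point): point on the handwheel's upright axis, 103 mm above the bench, level with crank_grip; axes as the jig's. The dark handwheel is 104 mm across, its top face 73 mm above the bench
- crank_grip (a point): upright round black knob standing on the handwheel, 24 mm across and 50 mm tall (75 to 125 mm above the bench); the point is on its axis, 103 mm above the bench. It circles the wheel's axis at 40 mm radius and spins freely on its pin, so it can be held while it is taken round
- wheel (a joint): angle of the handwheel (rad), growing clockwise seen from above; it starts between 1.0 and 4.2 and stops hard at 8.38, where the fence touches its stops. One turn moves the fence 12 mm away from the panel. At radius 40 mm 1 to 3 N turn the knob; it stays where it is left
- deep_notch (a point): deep notch in the wooden bar on the fence's panel side: middle of the notch's back face, at its foot on the jig board. x points away from the panel, y left along the bar, z up. 60 mm wide (y), 13 mm deeper than the bar's teeth. With the fence back, the gap from panel to this face is 29 to 31 mm (before: under 24 mm)
- notched_bar: the wooden notched bar, 240 mm long (y), 28 mm high above the jig board; origin at its foot, middle of its length, on the tooth faces. It sits farther left or right on the fence in each run and moves with the fence
- shallow_notch_right (a point): like deep_notch, for the shallow notch on its right (-y) side, 55 mm wide and 4 mm deep: gap 20 to 22 mm with the fence back
- shallow_notch_left (a point): like deep_notch, for the shallow notch on its left (+y) side, 45 mm wide and 4 mm deep: gap 20 to 22 mm with the fence back
- panel_center (a point): centre of the loose plywood panel lying flat on the jig's base, 90 mm (x) by 220 mm (y) by 18 mm thick, 0.2 to 0.35 kg, slides under 1 to 3 N; its x axis points to the fence, so its near edge lies 45 mm to -x. Top face 33 mm above the bench
- spacer_center (a point): centre of the loose beech spacer block, 24 mm thick (x) by 40 mm wide (y) by 90 mm tall (z), about 0.065 kg, standing upright on the bench right of the jig; its centre is 45 mm above its foot. It belongs in the notch with its 24 mm thickness along the notch's x
- offcut: bystander, to be left alone: flat beech offcut 70 x 45 x 20 mm; origin at its underside
- packer: bystander, to be left alone: thin plywood piece 90 x 50 x 10 mm; origin at its underside
- glue: bystander, to be left alone: white glue bottle, 56 mm across, 150 mm tall; origin at its underside
- mallet: bystander, to be left alone: wooden-handled hammer, 280 mm long, lying down; origin at its underside
- driver: bystander, to be left alone: screwdriver, 200 mm long, lying down; origin at its underside
- tape: bystander, to be left alone: roll of tape lying flat, 90 mm across, 25 mm high; origin at its underside
- dowel_cup: bystander, to be left alone: steel cup, 70 mm across, 80 mm tall; origin at its underside
Not all that is in view belongs to the job. What is shaped like the part that bears spacer_center but purple is not meant.

How it is judged:
On the way, in this order (a step that is already met when the one before it is completed fails the run):
1. the handwheel is wound until the fence is against its stops (value of joint wheel above 8.22 rad), for 0.2 s.
2. the spacer stands upright on the jig's base in the deep notch, let go (x of spacer_center in the frame of deep_notch between -0.019 and -0.0105 m and y of spacer_center in the frame of deep_notch between -0.012 and 0.012 m and z of spacer_center in the frame of deep_notch between 0.042 and 0.048 m and angle between spacer_center's own z axis and vertical below 0.06 rad and angle between the x axis of spacer_center and the x axis of deep_notch, either way round below 0.12 rad and contact force between spacer and the fingers below 0.3 N), for 0.2 s.
At the end, for the whole second after the job is handed in: Wheel above 8.22 rad; spacer upright (3 deg) on the jig base in the deep notch, within 12 mm of its middle, square (7 deg), not touched by the fingers; panel flat, parallel to the bar (0.04 rad), pressed by the fingers against spacer and bar, each contact over 2 N, through the last second (all of step 2 and value of joint wheel above 8.22 rad and contact force between the fingers and panel above 2 N and contact force between panel and spacer above 2 N and contact force between spacer and notched_bar above 2 N and angle between the x axis of panel_center and the x axis of deep_notch, either way round below 0.04 rad and angle between panel_center's own z axis and vertical below 0.03 rad and x of panel_center in the frame of deep_notch above -0.0715 m and linear speed of panel below 0.01 m/s); the arm keeps its last pose, push and grip.
It fails at once if another thing on the bench is moved by more than 30 mm (distance of any of offcut, packer, glue, mallet, driver, tape, dowel_cup from where it was at the start of the episode above 0.03 m).
It also fails if it takes over 72 s, if anything falls off the work surface, if the arm or the gripper's body presses on something with over 40 N, if the wrist force passes 120 N, or if a joint passes its speed limit or range.

ROBOT

A 6-joint arm with a two-finger parallel gripper is mounted at the origin on the work surface. World frame = base frame: x ahead of the robot, y to its left, z up, the work surface at z = 0. Lengths are in m, angles in rad, forces in N, time in s.
With the tool pointing down it reaches from about 0.275 to 0.75 m from the base axis. Payload 10.2 kg.
Tool frame: the origin (TCP) lies between the finger pads; the fingertips stand tips_ahead ahead of it and the grasp point (between the pads) lies 3 mm ahead of it (tips_ahead is the distance from the TCP to the fingertips, in m); z points along the fingers, y is the line along which they close (so a half turn about z gives the same grasp; the last joint's range is limited). The gripper opens to 88 mm and grips with 3 to 60 N. Pads are 18 mm wide; open, the fingers measure 123 mm over their backs; the gripper's body (75 mm by 187 mm) begins 45 mm behind the grasp point.
Start: joints at [-1.504, 0.313, 1.498, -0, 1.331, -0.223], TCP at [0.15, -0.503, 0.221] pointing down, gripper open.
Joint ranges: [-2.94, 2.94], [-0.97, 2.17], [0.19, 2.56], [-1.23, 4.37], [0.02, 3.11], [-2.88, 2.88]. Speed limits (rad/s): [2.39, 2.39, 3.01, 3.14, 3.14, 3.14].

INTERFACE

Orientations are given as [roll, pitch, yaw] about the fixed x, y, z axes, in that order (R = Rz(yaw) Ry(pitch) Rx(roll)).
In Python, from plant import * gives the robot as it stands.
- The arm moves only by the tool apply_moves, never from a script. Its argument "series" is a list of rows, each an object of numbers: "x", "y", "z": the shift along the tool's x, y, z in cm; "twist": the turn about the tool's z in rad; "claw": the opening, from -1 (shut) to 1 (fully open). In form: [{"x": .., "y": .., "z": .., "twist": .., "claw": ..}, ...]. A call has 1 to 12 rows; each row is the pose to reach, as a shift and turn from the pose commanded when the call began, along the tool's axes at that moment; what a row does not reach only later rows make up. A row lasts 1/10 s, in which the tool goes at most 50 mm and 8.59 degrees, less where a joint would pass 70% of its speed; a pose out of reach is approached as far as the arm can. A call with a gripper value outside its range is refused whole. The fingers move at their own pace and stop on an object; "grip_force" is the grip in N (left out, the last holds). Time passes only in rows, so rows that repeat a pose let the fingers close. It gives the time, the measured TCP pose, the force, the opening and the grip force at its end, in the units of the state.
- state(): the state, without advancing time (a new reading comes with each control period).
- snapshot(name): name is "scene" or "side" or "wrist"; returns the picture (384x512x3 uint8, blue, green, red); there is no depth.
- camera_model(name): a dict with "vfov" (degrees; the focal length in pixels is half the picture's height over the tangent of half this angle, whatever the lens; pixels are square), "cx", "cy" (the principal point, pixels), "R" (3x3) and "t" (3): a world point X has camera coordinates R X + t; the wrist camera has in their place "tool_from_camera" (4x4, takes a point from camera to tool coordinates, whose origin is the TCP and whose axes are the flange's). Camera axes: x right, y down, z forward; pixel columns grow to the right and rows downward; lengths in m; the calibration is good to about 2 mm. A picture is of the moment at which its call begins: read the wrist's pose just before it. camera_model takes no time and is no camera call.
- sign_off(): hands the job in; it is judged then, once.
Trained networks look in the newest picture that a camera, given by its name, has taken for a name from the list of things; names that differ only in an ending like _2 or _b are one class to them, and where a whole thing is asked for, a point or a joint stands for the part that bears it (a point fixed in the world has none). Each returns a list of dicts, best first, with "confidence" (0 to 1); they miss things now and then, are a little off and sometimes report something else, mostly with a low value. They report only what shows in the picture. A call takes as long as a camera call. They do not tell look-alikes from the thing itself.
- masks_of(camera, target): "mask" (384x512 bool, what is visible of it) and "box" ([left, top, right, bottom] in pixels, round what is visible of it).
The state is a dict: "clock": time; "q": joint angles; "qvel": joint speeds; "tau": joint torques, N m; "tcp_pos": TCP position; "tool_rot": TCP orientation; "force": force on the tool from outside, world axes, zero at the start; "wrist_torque": the same for the moment, N m; "finger_gap": finger opening in m; "grip_force": force on a finger pad.
Only numpy, scipy, OpenCV 4.12 (cv2) and the standard library are available. Lean on these libraries where they do the work, as an engineer would, in place of code of your own. Each camera call takes 0.05 s, during which the arm holds its last target. There are 200 camera calls.

## Working session

There is one attempt and no reset: what is moved stays moved. The work goes in short steps, Python scripts to look and compute and a tool call to move; the robot and the scene stay as the last step left them, time stands still between calls to the robot, and variables do not carry over. Pictures are saved under pics/ and viewed, at most 10 in all, crops included, and the job is handed in when it is done.

Besides the shell and the picture viewer there is one more tool, called after "Request:" by a JSON object that holds its "op" and its "data". apply_moves: Moves the arm, as the interface text tells. Its arguments: {"type":"object","properties":{"series":{"type":"array","items":{"type":"object","properties":{"x":{"type":"number"},"y":{"type":"number"},"z":{"type":"number"},"twist":{"type":"number"},"claw":{"type":"number"}}}},"grip_force":{"type":"number"}},"required":["series"]}

```bash
ls; mkdir -p pics
python3 - <<'E'
from plant import *
import cv2,numpy as np
s=state();print(s)
for n in ("scene","side"):
    cv2.imwrite(f"pics/{n}0.png",snapshot(n)); c=camera_model(n);print(n,c)
    for t in ("jig","crank_grip","wheel","notched_bar","panel_center","spacer_center","deep_notch","tape","glue"):
        try:
            for d in masks_of(n,t)[:2]: print(t,round(d["confidence"],2),d["box"],d["mask"].sum())
        except Exception as e: print(t,e)
print(camera_model("wrist"))
a=np.vstack([cv2.imread("pics/scene0.png")]);
E
```

```text
pics
{'clock': 0.0, 'q': array([-1.50440097e+00,  3.13473836e-01,  1.49842682e+00,  1.87528386e-05,
        1.33099202e+00, -2.23461615e-01]), 'qvel': array([ 9.99512492e-04,  6.20592486e-05, -8.52410957e-05,  8.39985182e-04,
       -7.01699306e-04, -4.81611639e-04]), 'tau': array([ 9.39302481e-04, -4.02213335e+01, -2.52271181e+01,  6.95010577e-02,
        3.52343812e-02, -9.78702337e-05]), 'tcp_pos': array([ 0.14999722, -0.5028426 ,  0.22065275]), 'tool_rot': array([-3.14032898e+00, -3.05852259e-04,  2.89852310e-01]), 'force': array([-0.43085947, -0.20246032,  0.59363751]), 'wrist_torque': array([-0.00150376,  0.00836598,  0.00717127]), 'grip_force': 0.0, 'finger_gap': 0.08748637908696187}
scene {'vfov': 56.505703498607446, 'cx': 256.5153896664112, 'cy': 191.95146625422618, 'R': array([[-0.62039373,  0.7841074 , -0.01694723],
       [ 0.46353943,  0.34915549, -0.81438421],
       [-0.63264746, -0.51309456, -0.58007858]]), 't': array([ 0.36309631, -0.19190816,  1.46765882])}
jig 0.58 [197.3, 180.5, 365.1, 284.6] 7218
jig 0.41 [233.0, 194.0, 305.7, 234.4] 593
crank_grip 0.73 [320.5, 2
[... 1235 characters left out ...]
3, 281.3, 222.2] 916
spacer_center 0.63 [282.0, 277.4, 301.4, 303.1] 364
spacer_center 0.61 [300.2, 300.6, 312.1, 333.0] 326
deep_notch 0.78 [232.0, 168.7, 283.4, 224.4] 995
tape 0.7 [200.9, 117.0, 223.9, 136.8] 291
tape 0.39 [181.6, 143.5, 313.7, 263.9] 6225
{'vfov': 58.5597598076477, 'cx': 255.06337111881842, 'cy': 191.88682866643433, 'tool_from_camera': array([[ 5.26460585e-04, -9.48481250e-01, -3.16832827e-01,
         8.28560181e-02],
       [ 9.99999301e-01,  1.63961922e-04,  1.17079222e-03,
        -2.10092735e-04],
       [-1.05852594e-03, -3.16833222e-01,  9.48480674e-01,
        -1.63381063e-01],
       [ 0.00000000e+00,  0.00000000e+00,  0.00000000e+00,
         1.00000000e+00]])}
```

Run:
```python
import cv2,numpy as np
a=cv2.imread("pics/scene0.png")[120:340,175:445];b=cv2.imread("pics/side0.png")[105:345,165:405]
cv2.imwrite("pics/a.png",cv2.resize(a,(736,600),interpolation=3));cv2.imwrite("pics/b.png",cv2.resize(b,(600,600),interpolation=3))
```

```text
(no output)
```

View pics/a.png

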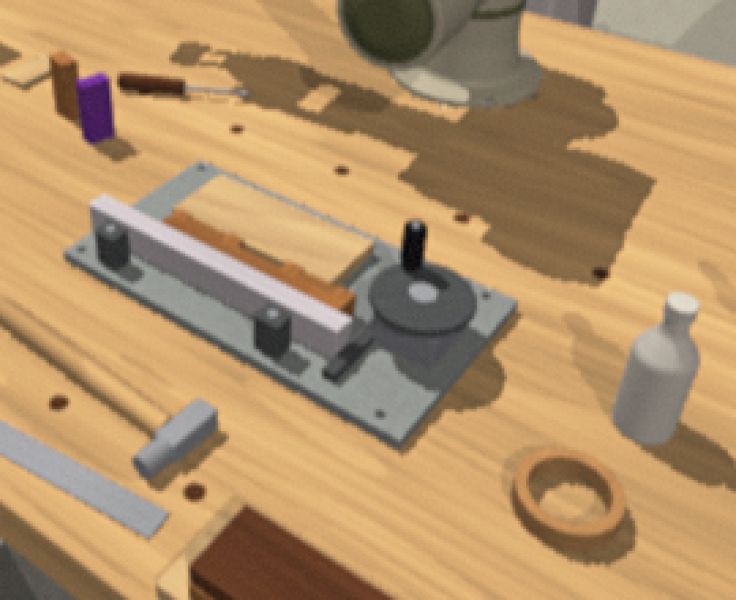

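View pics/b.png

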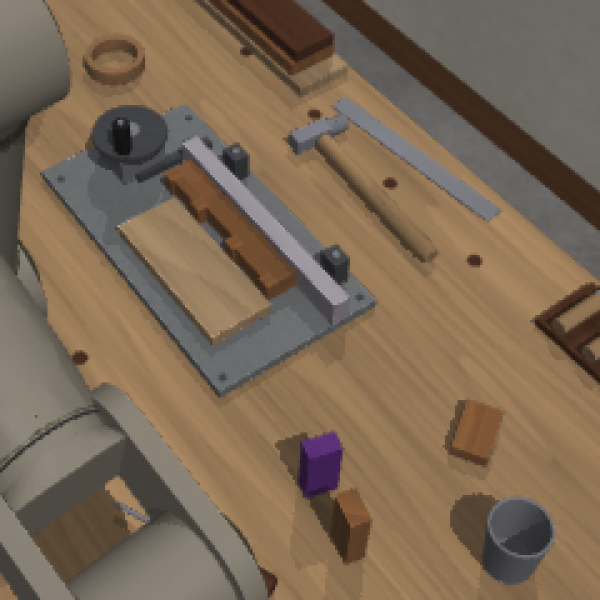

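```bash
cat > h.py <<'E'
from plant import *
import cv2,numpy as np
from scipy.optimize import least_squares
def proj(n,X):
    c=camera_model(n);f=192/np.tan(np.radians(c["vfov"]/2));X=np.atleast_2d(X)
    if n=="wrist":
        T=c["tool_from_camera"];p=np.array(state()["tcp_pos"]);R=rpy(state()["tool_rot"])
        Xc=(((X-p)@R)-T[:3,3])@T[:3,:3]
    else: Xc=X@c["R"].T+c["t"]
    return Xc[:,:2]/Xc[:,2:]*f+[c["cx"],c["cy"]]
def rpy(a):
    from scipy.spatial.transform import Rotation as Ro
    return Ro.from_euler("xyz",a).as_matrix()
def tri(obs):  # [(cam,(u,v))..] fixed cams
    r=lambda X:np.concatenate([proj(n,X)[0]-uv for n,uv in obs])
    s=least_squares(r,[.4,-.1,.05]);return s.x,s.fun
def jw(J,P):
    x,y,a=J[:3];P=np.atleast_2d(P).astype(float);c,s=np.cos(a),np.sin(a)
    return np.c_[x+c*P[:,0]-s*P[:,1],y+s*P[:,0]+c*P[:,1],P[:,2]]
E
python3 - <<'E'
from h import *
S=lambda u,v:np.array([175+u/2.726,120+v/2.727]);D=lambda u,v:np.array([165+u/2.5,105+v/2.5])
sc=[S(517,303),S(203,163),S(67,257),S(402,445)];sd=[D(42,176),D(222,392),D(374,300),D(187,105)]
P=np.array([[-.125,.27],[-.125,-.17],[.115,-.17],[.115,.27]])
def r(J):
    X=jw(J,np.c_[P,np.full(4,J[3])]);return np.r_[(proj("scene",X)-sc).ravel(),(proj("side",X)-sd).ravel()]
for a in (0,1.5,3,-1.5):
    s=least_squares(r,[.45,0,a,.015]);print(s.cost,s.x,np.abs(s.fun).max())
    if s.cost<60: J=s.x;F=s.fun
print(F.round(1))
np.save("J.npy",J)
def sh(n,X): print(n,np.round(X,4))
def jl(X): c,s=np.cos(J[2]),np.sin(J[2]);d=X[:2]-J[:2];return np.r_[c*d[0]+s*d[1],-s*d[0]+c*d[1],X[2]]
for n,a,b in [("knobtop",S(415,224),D(122,122)),("hub",S(424,293),D(130,130)),("spc top near",S(64,58),D(351,497)),("purp top",S(94,80),D(321,440))]:
    X,f=tri([("scene",a),("side",b)]);print(n,X.round(4),"jig",jl(X).round(4),f.round(1))
E
```

```text
8.722806916088345 [ 0.57485594  0.0204834  -0.01129582  0.00684909] 1.882134376767283
8.722806916088615 [ 0.57485594  0.0204834  -0.01129582  0.00684909] 1.8821341823736475
8.722806916088391 [ 0.57485594  0.0204834  -0.01129582  0.00684909] 1.8821343835584798
8.722806916088535 [ 0.57485594  0.0204834  -0.01129582  0.00684909] 1.8821343575570495
[-0.   0.6 -1.8  0.4 -1.9 -0.1 -0.8  0.3 -1.3 -1.2 -1.7  0.4 -0.2  0.2
 -1.8 -0.3]
knobtop [0.5415 0.2045 0.1262] jig [-0.0354  0.1836  0.1262] [-0.8  0.3 -0.9 -0.4]
hub [0.568  0.2349 0.0721] jig [-0.0093  0.2144  0.0721] [-0.9  0.3 -1.1 -0.4]
spc top near [ 0.4557 -0.3774  0.0916] jig [-0.1147 -0.3992  0.0916] [-0.7  0.1 -0.5 -0. ]
purp top [ 0.4731 -0.3046  0.0891] jig [-0.098  -0.3262  0.0891] [-0.9  0.1 -0.7 -0.1]
```

```bash
cat >> h.py <<'E'
def go(x,y,z,yaw):
    s=state();R=rpy(s["tool_rot"]);d=R.T@(np.array([x,y,z])-s["tcp_pos"])*100
    t=s["tool_rot"][2]-yaw;t=(t+np.pi)%(2*np.pi)-np.pi
    print("tool cm",d.round(2),"twist",round(t,3),"now",np.round(s["tcp_pos"],4),np.round(s["tool_rot"],4),round(s["clock"],2))
E
python3 - <<'E'
from h import *
import plant
print([k for k in dir(plant) if not k.startswith("__")], getattr(plant,"tips_ahead",None))
go(.42,-.35,.27,0)
E
```

```text
['IKError', 'camera_model', 'masks_of', 'sign_off', 'snapshot', 'state', 'tips_ahead'] 0.022
tool cm [30.25 -6.96 -4.88] twist 0.29 now [ 0.15   -0.5031  0.2212] [-3.1416 -0.      0.2898] 1.0
```

Request:
{"op": "apply_moves", "data": {"series": [{"x": 15, "y": -3.5, "z": -4.9, "twist": 0.15, "claw": 1}, {"x": 30.2, "y": -7, "z": -4.9, "twist": 0.29, "claw": 1}, {"x": 30.2, "y": -7, "z": -4.9, "twist": 0.29, "claw": 1}, {"x": 30.2, "y": -7, "z": -4.9, "twist": 0.29, "claw": 1}, {"x": 30.2, "y": -7, "z": -4.9, "twist": 0.29, "claw": 1}, {"x": 30.2, "y": -7, "z": -4.9, "twist": 0.29, "claw": 1}, {"x": 30.2, "y": -7, "z": -4.9, "twist": 0.29, "claw": 1}, {"x": 30.2, "y": -7, "z": -4.9, "twist": 0.29, "claw": 1}, {"x": 30.2, "y": -7, "z": -4.9, "twist": 0.29, "claw": 1}, {"x": 30.2, "y": -7, "z": -4.9, "twist": 0.29, "claw": 1}]}}

```text
clock: 2.0
tcp_pos: [0.4185, -0.3504, 0.27]
tool_rot: [-3.141, 0.0, -0.002]
force: [-0.3, 0.3, -0.2]
finger_gap: 0.0883
grip_force: 0.0
```

Run:
```python
from h import *
im=snapshot("wrist");cv2.imwrite("pics/w1.png",im)
for d in masks_of("wrist","spacer_center")[:3]:
    print(d["confidence"],d["box"],im[d["mask"]].mean(0))
np.savez("w1.npz",p=state()["tcp_pos"],r=state()["tool_rot"])
print(proj("wrist",[[.4557,-.3774,.0916],[.4557,-.3774,0]]))
go(.5415-.0,.2045,.20,-.011)
J=np.load("J.npy");print(jw(J,[[-.125,.27,.015],[0,0,0.015]]))
```

```text
0.84 [193.9, 90.3, 235.0, 136.0] [105.46122449  52.2922449   91.18857143]
0.63 [267.4, 105.9, 310.4, 147.5] [ 50.40353574  85.90545734 119.35588009]
[[282.18435311 126.11134137]
 [276.609929   116.1890357 ]]
tool cm [ 12.2  -55.52   7.02] twist 0.009 now [ 0.4185 -0.3505  0.2701] [-3.1415e+00  2.0000e-04 -1.9000e-03] 2.1
[[0.45291372 0.29187813 0.015     ]
 [0.57485594 0.0204834  0.015     ]]
```

View pics/w1.png

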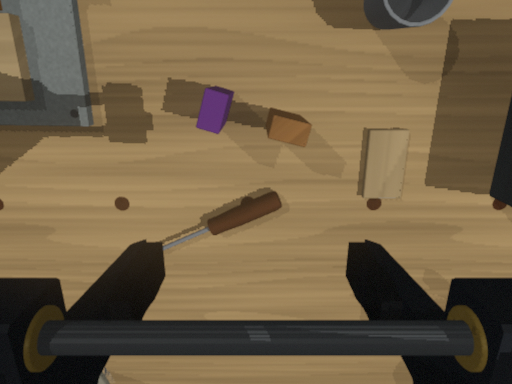

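Request:
{"op": "apply_moves", "data": {"series": [{"x": 12.2, "y": -55.5, "z": 1, "twist": 0.01, "claw": 1}, {"x": 12.2, "y": -55.5, "z": 1, "twist": 0.01, "claw": 1}, {"x": 12.2, "y": -55.5, "z": 1, "twist": 0.01, "claw": 1}, {"x": 12.2, "y": -55.5, "z": 1, "twist": 0.01, "claw": 1}, {"x": 12.2, "y": -55.5, "z": 1, "twist": 0.01, "claw": 1}, {"x": 12.2, "y": -55.5, "z": 1, "twist": 0.01, "claw": 1}, {"x": 12.2, "y": -55.5, "z": 1, "twist": 0.01, "claw": 1}, {"x": 12.2, "y": -55.5, "z": 1, "twist": 0.01, "claw": 1}, {"x": 12.2, "y": -55.5, "z": 1, "twist": 0.01, "claw": 1}, {"x": 12.2, "y": -55.5, "z": 1, "twist": 0.01, "claw": 1}, {"x": 12.2, "y": -55.5, "z": 1, "twist": 0.01, "claw": 1}, {"x": 12.2, "y": -55.5, "z": 1, "twist": 0.01, "claw": 1}]}}

```text
clock: 3.3
tcp_pos: [0.5416, 0.2082, 0.2597]
tool_rot: [-3.141, 0.0, -0.008]
force: [0.5, -0.8, -0.1]
finger_gap: 0.0881
grip_force: 0.0
```

Run:
```python
from h import *
im=snapshot("wrist");cv2.imwrite("pics/w2.png",im)
for t in ("wheel","crank_grip","glue"):
  for d in masks_of("wrist",t)[:2]:
    v,u=np.nonzero(d["mask"]);print(t,d["confidence"],d["box"],u.mean(),v.mean())
g=[np.mean(np.reshape(b,(2,2)),0) for b in ([398.5,225.4,436.1,284.0],)]
s=state();np.savez("w2.npz",p=s["tcp_pos"],r=s["tool_rot"]);print(s["tcp_pos"],s["tool_rot"])
r=lambda p:np.r_[proj("scene",[p[0],p[1],.15])[0]-[425,230],]
print("glue",least_squares(r,[.5,.4]).x)
```

```text
wheel 0.98 [178.3, 85.1, 284.4, 185.0] 230.6232666584857 135.128972880108
crank_grip 0.79 [245.3, 153.3, 276.2, 188.1] 258.2054794520548 170.4082191780822
glue 0.78 [0.0, 137.5, 86.6, 205.8] 38.94092526690392 171.0123368920522
[0.54155114 0.20424107 0.26004262] [ 3.14115494e+00  4.18509315e-04 -1.08671667e-02]
glue [0.52727838 0.44863354]
```

View pics/w2.png

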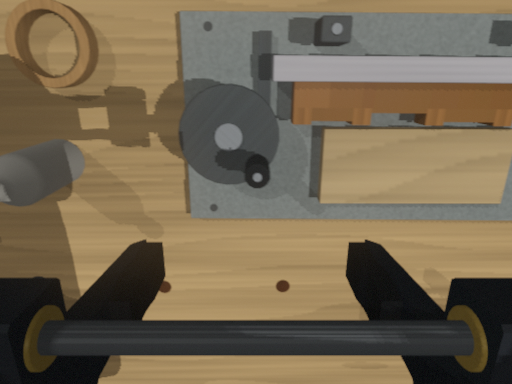

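```bash
cat >> h.py <<'E'
def ray(f,uv,z):
    # world point on plane z seen at uv by the wrist camera at saved pose f
    w=np.load(f);c=camera_model("wrist");T=c["tool_from_camera"];R=rpy(w["r"]);fl=192/np.tan(np.radians(c["vfov"]/2))
    d=R@T[:3,:3]@np.array([(uv[0]-c["cx"])/fl,(uv[1]-c["cy"])/fl,1]);o=w["p"]+R@T[:3,3]
    return o+d*(z-o[2])/d[2]
E
python3 - <<'E'
from h import *
J=np.load("J.npy")
h=ray("w2.npz",(229,137),.075);k=ray("w2.npz",(257.5,178),.127);kb=ray("w2.npz",(256,165),.1)
print(h,k,kb,np.hypot(*(h-k)[:2]))
for uv,z,n in [((210,26),.015,"screw"),((180,12),.015,"c TL"),((191,218),.015,"c BL"),((319,204),.033,"panel NL"),((321,128),.033,"panel FL"),((505,204),.033,"NR")]:
    print(n,ray("w2.npz",uv,z).round(4))
print(jw(J,[[.115,.27,0],[-.125,.27,0]]))
go(*(k[:2]),.104,-.011)
E
```

```text
[0.5671785  0.23034047 0.075     ] [0.53851715 0.20196139 0.127     ] [0.54382927 0.20316281 0.1       ] 0.04033417582483426
screw [0.6777 0.2514 0.015 ]
c TL [0.6916 0.2827 0.015 ]
c BL [0.4533 0.2876 0.015 ]
panel NL [0.4776 0.1269 0.033 ]
panel FL [0.5694 0.1291 0.033 ]
NR [ 0.4751 -0.0996  0.033 ]
[[0.69289841 0.28916719 0.        ]
 [0.45291372 0.29187813 0.        ]]
tool cm [-0.29  0.22 15.6 ] twist 0.0 now [0.5416 0.2042 0.26  ] [ 3.1412e+00  4.0000e-04 -1.0900e-02] 3.5
```

Request:
{"op": "apply_moves", "data": {"series": [{"x": -0.15, "y": 0.1, "z": 5, "claw": 1}, {"x": -0.15, "y": 0.1, "z": 10, "claw": 1}, {"x": -0.15, "y": 0.1, "z": 13, "claw": 1}, {"x": -0.15, "y": 0.1, "z": 15.6, "claw": 1}, {"x": -0.15, "y": 0.1, "z": 15.6, "claw": 1}, {"x": -0.15, "y": 0.1, "z": 15.6, "claw": -1}, {"x": -0.15, "y": 0.1, "z": 15.6, "claw": -1}, {"x": -0.15, "y": 0.1, "z": 15.6, "claw": -1}, {"x": -0.15, "y": 0.1, "z": 15.6, "claw": -1}, {"x": -0.15, "y": 0.1, "z": 15.6, "claw": -1}, {"x": -0.15, "y": 0.1, "z": 15.6, "claw": -1}, {"x": -0.15, "y": 0.1, "z": 15.6, "claw": -1}], "grip_force": 15}}

```text
invalid input at $.series[0]: expected keys x, y, z, twist, claw
```

Run:
```python
from h import *
s=state();print(s["force"],s["finger_gap"],s["grip_force"])
p=s["tcp_pos"][:2];H=np.array([.5675,.2325]);print(p,H)
d=p-H;r=np.hypot(*d);print(r);R=rpy(s["tool_rot"])
for i in range(1,12):
    a=-.3*i;q=np.array([[np.cos(a),-np.sin(a)],[np.sin(a),np.cos(a)]])@d+H
    v=R.T@np.r_[q-p,0]*100;print(round(a,1),v.round(2))
```

```text
[ 0.11203503 -0.08586905 -0.86541885] 0.08783943379333947 0.0
[0.54155114 0.20424107] [0.5675 0.2325]
0.03836548315423434
-0.3 [-0.73 -0.89 -0.  ]
-0.6 [-1.16 -1.95 -0.  ]
-0.9 [-1.27 -3.09 -0.  ]
-1.2 [-1.03 -4.21 -0.  ]
-1.5 [-0.46 -5.21 -0.  ]
-1.8 [ 0.37 -6.   -0.  ]
-2.1 [ 1.39 -6.51 -0.  ]
-2.4 [ 2.53 -6.69 -0.  ]
-2.7 [ 3.66 -6.53 -0.  ]
-3.0 [ 4.7  -6.04 -0.  ]
-3.3 [ 5.55 -5.27 -0.  ]
```

Request:
{"op": "apply_moves", "data": {"series": [{"x": -0.15, "y": 0.1, "z": 5, "twist": 0, "claw": 1}, {"x": -0.15, "y": 0.1, "z": 10, "twist": 0, "claw": 1}, {"x": -0.15, "y": 0.1, "z": 13, "twist": 0, "claw": 1}, {"x": -0.15, "y": 0.1, "z": 15.6, "twist": 0, "claw": 1}, {"x": -0.15, "y": 0.1, "z": 15.6, "twist": 0, "claw": 1}, {"x": -0.15, "y": 0.1, "z": 15.6, "twist": 0, "claw": -1}, {"x": -0.15, "y": 0.1, "z": 15.6, "twist": 0, "claw": -1}, {"x": -0.15, "y": 0.1, "z": 15.6, "twist": 0, "claw": -1}, {"x": -0.15, "y": 0.1, "z": 15.6, "twist": 0, "claw": -1}, {"x": -0.15, "y": 0.1, "z": 15.6, "twist": 0, "claw": -1}, {"x": -0.15, "y": 0.1, "z": 15.6, "twist": 0, "claw": -1}, {"x": -0.15, "y": 0.1, "z": 15.6, "twist": 0, "claw": -1}], "grip_force": 15}}

```text
clock: 4.7
tcp_pos: [0.54, 0.2043, 0.1043]
tool_rot: [-3.142, -0.0, -0.01]
force: [-0.3, -0.8, 0.9]
finger_gap: 0.0341
grip_force: 0.0
```

```bash
cat >> h.py <<'E'
def circ(H,st=.3,n=12,r=.04):
    s=state();print(s["clock"],s["force"].round(2),s["finger_gap"],s["grip_force"])
    p=s["tcp_pos"][:2];d=p-H;print(p,np.hypot(*d),np.arctan2(d[1],d[0]));R=rpy(s["tool_rot"]);d=d/np.hypot(*d)*r
    for i in range(1,n+1):
        a=-st*i;q=np.array([[np.cos(a),-np.sin(a)],[np.sin(a),np.cos(a)]])@d+H
        print(round(a,1),(R.T@np.r_[q-p,0]*100).round(2)[:2])
E
python3 - <<'E'
from h import *
circ(np.array([.5675,.2325]))
E
```

```text
4.7 [-0.25 -0.77  0.92] 0.034144555597292514 0.0
[0.54003957 0.20429028] 0.03936830197877418 -2.342735866865603
-0.3 [-0.78 -0.9 ]
-0.6 [-1.2  -2.02]
-0.9 [-1.27 -3.21]
-1.2 [-0.98 -4.37]
-1.5 [-0.36 -5.4 ]
-1.8 [ 0.53 -6.19]
-2.1 [ 1.61 -6.69]
-2.4 [ 2.8  -6.85]
-2.7 [ 3.98 -6.65]
-3.0 [ 5.04 -6.1 ]
-3.3 [ 5.9  -5.27]
-3.6 [ 6.47 -4.22]
```

Request:
{"op": "apply_moves", "data": {"series": [{"x": 0, "y": 0, "z": 0, "twist": 0, "claw": -1}, {"x": 0, "y": 0, "z": 0, "twist": 0, "claw": -1}, {"x": 0, "y": 0, "z": 0, "twist": 0, "claw": -1}, {"x": 0, "y": 0, "z": 0, "twist": 0, "claw": -1}, {"x": -0.42, "y": -0.43, "z": 0, "twist": 0, "claw": -1}, {"x": -0.78, "y": -0.9, "z": 0, "twist": 0, "claw": -1}, {"x": -1.2, "y": -2.02, "z": 0, "twist": 0, "claw": -1}, {"x": -1.27, "y": -3.21, "z": 0, "twist": 0, "claw": -1}, {"x": -0.98, "y": -4.37, "z": 0, "twist": 0, "claw": -1}, {"x": -0.98, "y": -4.37, "z": 0, "twist": 0, "claw": -1}], "grip_force": 15}}

```text
clock: 5.7
tcp_pos: [0.5301, 0.2502, 0.1041]
tool_rot: [-3.14, 0.001, -0.008]
force: [-5.5, 3.5, 4.0]
finger_gap: 0.0223
grip_force: 15.0
```

Run:
```python
from h import *
circ(np.array([.5675,.2325]))
```

```text
5.7 [-5.53  3.55  3.96] 0.02227982006274426 15.000976260125753
[0.53014871 0.2502372 ] 0.04134884889779078 2.698246213888296
-0.3 [ 0.78 -0.94]
-0.6 [ 1.71 -1.7 ]
-0.9 [ 2.82 -2.15]
-1.2 [ 4.01 -2.25]
-1.5 [ 5.17 -2.  ]
-1.8 [ 6.22 -1.41]
-2.1 [ 7.04 -0.54]
-2.4 [7.56 0.53]
-2.7 [7.75 1.72]
-3.0 [7.58 2.9 ]
-3.3 [7.07 3.98]
-3.6 [6.26 4.86]
```

Request:
{"op": "apply_moves", "data": {"series": [{"x": 0.75, "y": -0.95, "z": 0, "twist": 0, "claw": -1}, {"x": 1.7, "y": -1.7, "z": 0, "twist": 0, "claw": -1}, {"x": 2.8, "y": -2.2, "z": 0, "twist": 0, "claw": -1}, {"x": 4, "y": -2.35, "z": 0, "twist": 0, "claw": -1}, {"x": 5.15, "y": -2.1, "z": 0, "twist": 0, "claw": -1}, {"x": 6.2, "y": -1.5, "z": 0, "twist": 0, "claw": -1}, {"x": 7, "y": -0.6, "z": 0, "twist": 0, "claw": -1}]}}

```text
clock: 6.4
tcp_pos: [0.6016, 0.2543, 0.1042]
tool_rot: [-3.14, -0.001, -0.009]
force: [-1.7, 2.8, 0.1]
finger_gap: 0.022
grip_force: 15.0
```

Run:
```python
from h import *
circ(np.array([.567,.2335]))
```

```text
6.4 [-1.7   2.83  0.07] 0.021958303838278632 15.000978574971668
[0.60158396 0.25434265] 0.04037902880982983 0.5423790453405163
-0.3 [0.44 1.12]
-0.6 [0.56 2.31]
-0.9 [0.32 3.48]
-1.2 [-0.25  4.53]
-1.5 [-1.11  5.37]
-1.8 [-2.17  5.91]
-2.1 [-3.35  6.12]
-2.4 [-4.53  5.96]
-2.7 [-5.62  5.47]
-3.0 [-6.52  4.67]
-3.3 [-7.13  3.65]
-3.6 [-7.42  2.49]
```

Request:
{"op": "apply_moves", "data": {"series": [{"x": 0.44, "y": 1.12, "z": 0, "twist": 0, "claw": -1}, {"x": 0.56, "y": 2.31, "z": 0, "twist": 0, "claw": -1}, {"x": 0.32, "y": 3.48, "z": 0, "twist": 0, "claw": -1}, {"x": -0.25, "y": 4.53, "z": 0, "twist": 0, "claw": -1}]}}

```text
clock: 6.8
tcp_pos: [0.5967, 0.2074, 0.1041]
tool_rot: [-3.141, 0.002, -0.011]
force: [-6.1, 8.8, 3.3]
finger_gap: 0.0222
grip_force: 15.0
```

Run:
```python
from h import *
circ(np.array([.567,.2335]),.2,8)
```

```text
6.8 [-6.14  8.79  3.32] 0.022237952314932165 15.007093441709003
[0.59669843 0.207399  ] 0.039538072705337865 -0.7210165883824201
-0.2 [-0.54  0.58]
-0.4 [-1.22  1.01]
-0.6 [-1.97  1.29]
-0.8 [-2.76  1.41]
-1.0 [-3.55  1.38]
-1.2 [-4.33  1.19]
-1.4 [-5.05  0.85]
-1.6 [-5.69  0.38]
```

Run:
```python
from h import *
circ(np.array([.566,.235]),.2,8)
```

```text
6.8 [-6.14  8.79  3.32] 0.022237952314932165 15.007093441709003
[0.59669843 0.207399  ] 0.04128206712540424 -0.7323184413132846
-0.2 [-0.68  0.46]
-0.4 [-1.36  0.88]
-0.6 [-2.11  1.15]
-0.8 [-2.9   1.27]
-1.0 [-3.7   1.23]
-1.2 [-4.47  1.03]
-1.4 [-5.19  0.68]
-1.6 [-5.83  0.2 ]
```

Request:
{"op": "apply_moves", "data": {"series": [{"x": -0.6, "y": 0.5, "z": 0, "twist": 0, "claw": -1}, {"x": -1.3, "y": 0.85, "z": 0, "twist": 0, "claw": -1}, {"x": -2.05, "y": 1.1, "z": 0, "twist": 0, "claw": -1}]}}

```text
clock: 7.1
tcp_pos: [0.5769, 0.1961, 0.1043]
tool_rot: [3.14, -0.001, -0.011]
force: [2.0, -0.9, -1.3]
finger_gap: 0.022
grip_force: 15.0
```

Run:
```python
from h import *
circ(np.array([.566,.235]),.2,8)
```

```text
7.1 [ 1.97 -0.93 -1.29] 0.0220274912235852 15.000024316905183
[0.57685255 0.19608463] 0.04040029686912831 -1.2988304784438218
-0.2 [-0.8   0.11]
-0.4 [-1.6   0.09]
-0.6 [-2.37 -0.08]
-0.8 [-3.11 -0.4 ]
-1.0 [-3.76 -0.87]
-1.2 [-4.3  -1.45]
-1.4 [-4.72 -2.13]
-1.6 [-5.   -2.88]
```

Request:
{"op": "apply_moves", "data": {"series": [{"x": -0.8, "y": 0.1, "z": 0, "twist": 0, "claw": -1}, {"x": -1.6, "y": 0.1, "z": 0, "twist": 0, "claw": -1}, {"x": -2.35, "y": -0.1, "z": 0, "twist": 0, "claw": -1}]}}

```text
clock: 7.4
tcp_pos: [0.5529, 0.1974, 0.1042]
tool_rot: [3.14, 0.001, -0.01]
force: [0.7, -5.6, 1.1]
finger_gap: 0.0222
grip_force: 15.0
```

Run:
```python
from h import *
circ(np.array([.566,.235]),.2,8)
```

```text
7.4 [ 0.74 -5.61  1.14] 0.02223206220270894 15.000613759621046
[0.55290604 0.19738644] 0.0398275249775672 -1.905793603209035
-0.2 [-0.73 -0.31]
-0.4 [-1.38 -0.78]
-0.6 [-1.92 -1.37]
-0.8 [-2.34 -2.05]
-1.0 [-2.61 -2.8 ]
-1.2 [-2.73 -3.59]
-1.4 [-2.68 -4.39]
-1.6 [-2.48 -5.16]
```

Request:
{"op": "apply_moves", "data": {"series": [{"x": -0.75, "y": -0.3, "z": 0, "twist": 0, "claw": -1}, {"x": -1.4, "y": -0.75, "z": 0, "twist": 0, "claw": -1}, {"x": -1.95, "y": -1.35, "z": 0, "twist": 0, "claw": -1}]}}

```text
clock: 7.7
tcp_pos: [0.5324, 0.2075, 0.1039]
tool_rot: [3.132, 0.006, -0.011]
force: [-19.6, -30.3, 11.5]
finger_gap: 0.0255
grip_force: 18.0
```

Run:
```python
from h import *
circ(np.array([.566,.234]),.2,8)
```

```text
7.7 [-19.63 -30.31  11.46] 0.025546331126495604 18.017770018195733
[0.53235477 0.20751075] 0.04282150870110498 -2.4746371891277974
-0.2 [-0.22 -0.85]
-0.4 [-0.51 -1.59]
-0.6 [-0.65 -2.37]
-0.8 [-0.63 -3.17]
-1.0 [-0.46 -3.95]
-1.2 [-0.13 -4.68]
-1.4 [ 0.34 -5.33]
-1.6 [ 0.92 -5.87]
```

Request:
{"op": "apply_moves", "data": {"series": [{"x": 0, "y": 0, "z": 0, "twist": 0, "claw": -1}, {"x": 0, "y": 0, "z": 0, "twist": 0, "claw": -1}, {"x": 0, "y": 0, "z": 0, "twist": 0, "claw": -1}]}}

```text
clock: 8.0
tcp_pos: [0.5341, 0.2125, 0.1042]
tool_rot: [-3.141, -0.0, -0.01]
force: [-0.4, 1.1, 0.1]
finger_gap: 0.0004
grip_force: 0.2
```

Run:
```python
from h import *
circ(np.array([.566,.234]),.2,2)
for n in ("scene","side"): cv2.imwrite(f"pics/{n}1.png",snapshot(n))
a=cv2.imread("pics/scene1.png")[150:300,180:380];b=cv2.imread("pics/side1.png")[120:270,170:370]
cv2.imwrite("pics/c.png",np.vstack([cv2.resize(a,(400*1,300)),cv2.resize(b,(400,300))]))
```

```text
8.0 [-0.38  1.09  0.05] 0.0003606585352021937 0.24352477777938475
[0.53405721 0.2125293 ] 0.03848809128637463 -2.5497959103836827
-0.2 [-0.51 -0.61]
-0.4 [-0.75 -1.38]
```

View pics/c.png

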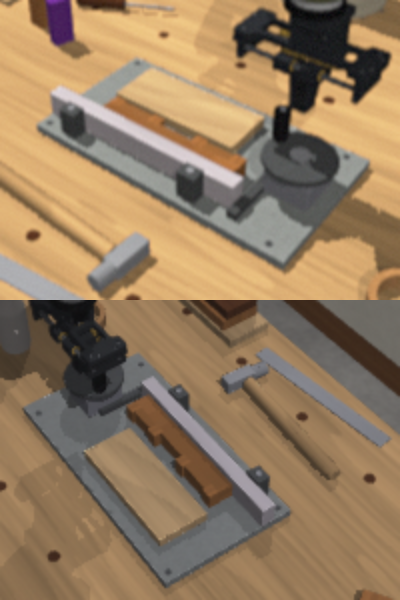

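Run:
```python
from h import *
for uv in ((321,203),(327.2,202.1)):
    r=lambda p:proj("scene",[p[0],p[1],.126])[0]-uv
    x=least_squares(r,[.5,.2]).x;d=x-[.5665,.2345];print(x,np.hypot(*d),np.arctan2(*d[::-1]))
for d in masks_of("scene","crank_grip")[:2]:print(d["confidence"],d["box"])
for d in masks_of("side","crank_grip")[:2]:print(d["confidence"],d["box"])
```

```text
[0.55217839 0.19419744] 0.04277154056933353 -1.91223143856836
[0.53886094 0.20527859] 0.04022198798510405 -2.3283730631149706
0.67 [315.8, 203.5, 326.1, 218.8]
0.53 [360.1, 283.5, 404.4, 323.6]
0.64 [214.3, 157.2, 223.2, 167.5]
0.33 [212.6, 184.5, 270.9, 243.8]
```

Run:
```python
from h import *
go(.553,.196,.104,-.01)
```

```text
tool cm [1.9  1.62 0.02] twist -0.0 now [0.5342 0.2124 0.1042] [-3.1414e+00  1.0000e-04 -1.0000e-02] 8.2
```

Request:
{"op": "apply_moves", "data": {"series": [{"x": 0, "y": 0, "z": -4, "twist": 0, "claw": -1}, {"x": 0, "y": 0, "z": -6.5, "twist": 0, "claw": 1}, {"x": 1, "y": 0.8, "z": -6.5, "twist": 0, "claw": 1}, {"x": 1.9, "y": 1.6, "z": -6.5, "twist": 0, "claw": 1}, {"x": 1.9, "y": 1.6, "z": -6.5, "twist": 0, "claw": 1}, {"x": 1.9, "y": 1.6, "z": -6.5, "twist": 0, "claw": 1}, {"x": 1.9, "y": 1.6, "z": -6.5, "twist": 0, "claw": 1}, {"x": 1.9, "y": 1.6, "z": -6.5, "twist": 0, "claw": 1}, {"x": 1.9, "y": 1.6, "z": -3, "twist": 0, "claw": 0.5}, {"x": 1.9, "y": 1.6, "z": 0, "twist": 0, "claw": 0}, {"x": 1.9, "y": 1.6, "z": 0, "twist": 0, "claw": 0}]}}

```text
clock: 9.3
tcp_pos: [0.5509, 0.1959, 0.1007]
tool_rot: [3.14, 0.007, -0.01]
force: [0.6, 0.0, 0.2]
finger_gap: 0.0505
grip_force: 0.0
```

Request:
{"op": "apply_moves", "data": {"series": [{"x": 0, "y": 0, "z": 0, "twist": 0, "claw": -1}, {"x": 0, "y": 0, "z": 0, "twist": 0, "claw": -1}, {"x": 0, "y": 0, "z": 0, "twist": 0, "claw": -1}, {"x": 0, "y": 0, "z": 0, "twist": 0, "claw": -1}, {"x": 0, "y": 0, "z": 0, "twist": 0, "claw": -1}], "grip_force": 35}}

```text
clock: 9.8
tcp_pos: [0.5551, 0.1958, 0.1077]
tool_rot: [-3.141, -0.007, -0.01]
force: [0.4, 1.2, 13.2]
finger_gap: 0.0107
grip_force: 6.3
```

Request:
{"op": "apply_moves", "data": {"series": [{"x": -0.2, "y": -0.05, "z": 0, "twist": 0, "claw": -1}, {"x": -0.4, "y": -0.1, "z": 0, "twist": 0, "claw": -1}, {"x": -0.6, "y": -0.2, "z": 0, "twist": 0, "claw": -1}]}}

```text
clock: 10.1
tcp_pos: [0.5494, 0.1981, 0.1077]
tool_rot: [-3.141, -0.008, -0.01]
force: [1.6, -2.2, 16.2]
finger_gap: -0.0001
grip_force: 8.1
```

Run:
```python
from h import *
for n in ("scene","side","wrist"): cv2.imwrite(f"pics/{n}2.png",snapshot(n))
a=cv2.imread("pics/scene2.png")[170:270,270:370];b=cv2.imread("pics/side2.png")[110:210,180:280];c=cv2.imread("pics/wrist2.png")
print(state()["force"])
f=lambda i,w,h:cv2.resize(i,(w,h),interpolation=2)
cv2.imwrite("pics/d.png",np.hstack([np.vstack([f(a,300,300),f(b,300,300)]),f(c,500,600)]))
```

```text
[-1.05264921 -1.33962216 16.91929296]
```

View pics/d.png

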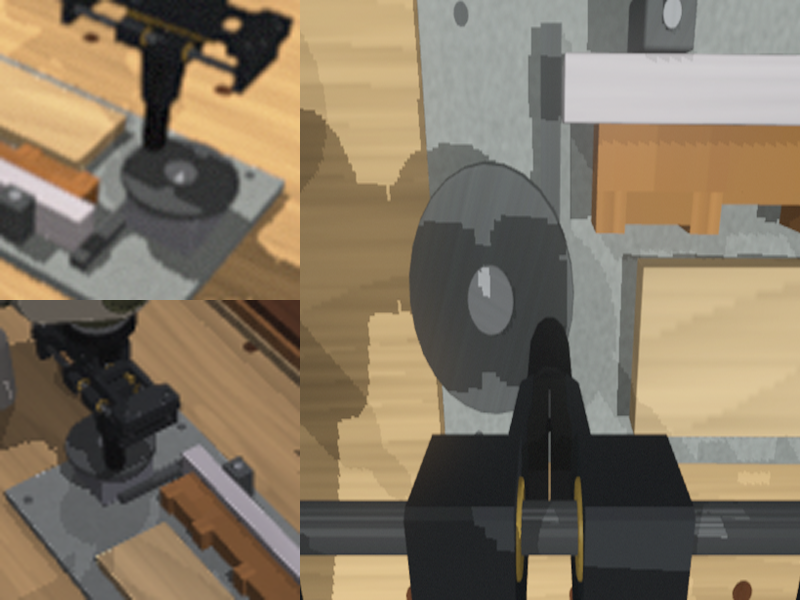

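Request:
{"op": "apply_moves", "data": {"series": [{"x": -0.5, "y": 0, "z": -1, "twist": 0, "claw": -1}, {"x": -0.5, "y": 0, "z": -5, "twist": 0, "claw": 1}, {"x": -0.5, "y": 0, "z": -9, "twist": 0, "claw": 1}, {"x": -0.5, "y": 0, "z": -12, "twist": 0, "claw": 1}, {"x": -0.5, "y": 0, "z": -12, "twist": 0, "claw": 1}, {"x": -0.5, "y": 0, "z": -12, "twist": 0, "claw": 1}, {"x": -0.5, "y": 0, "z": -12, "twist": 0, "claw": 1}, {"x": -0.5, "y": 0, "z": -12, "twist": 0, "claw": 1}]}}

```text
clock: 11.05
tcp_pos: [0.5417, 0.1981, 0.2231]
tool_rot: [3.141, 0.002, -0.01]
force: [0.2, -0.5, 0.1]
finger_gap: 0.0547
grip_force: 0.0
```

Run:
```python
from h import *
im=snapshot("wrist");cv2.imwrite("pics/w3.png",im)
s=state();np.savez("w3.npz",p=s["tcp_pos"],r=s["tool_rot"]);print(s["tcp_pos"],s["force"])
for t in ("wheel","crank_grip"):
  for c in ("wrist","scene"):
   if c=="scene":cv2.imwrite("pics/scene3.png",snapshot(c))
   for d in masks_of(c,t)[:1]:
    v,u=np.nonzero(d["mask"]);print(t,d["confidence"],d["box"],u.mean(),v.mean())
a=cv2.imread("pics/scene3.png")[170:270,270:370]
f=lambda i,w,h:cv2.resize(i,(w,h),interpolation=2)
cv2.imwrite("pics/e.png",np.hstack([f(a,300,384),im[:, :]])[:384])
```

```text
[0.54181173 0.1980586  0.22323418] [ 0.00975806 -0.2714595  -0.83160113]
wheel 0.92 [159.7, 84.8, 274.0, 195.6] 216.69639170189754 140.83502113853112
wheel 0.72 [310.1, 202.4, 352.0, 242.6] 328.70351239669424 226.73553719008265
crank_grip 0.94 [242.4, 152.1, 273.7, 188.4] 254.9493670886076 168.84430379746834
crank_grip 0.67 [316.9, 202.1, 324.3, 218.1] 321.4220779220779 210.6103896103896
```

View pics/e.png

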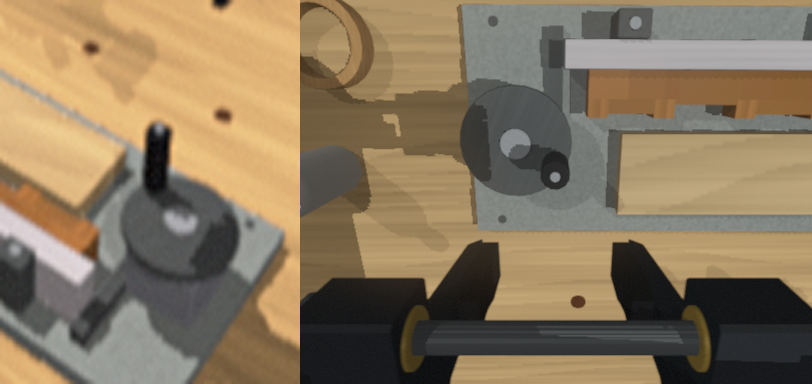

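Run:
```python
from h import *
h=ray("w3.npz",(215,144),.075);k=ray("w3.npz",(255,177),.127);d=(k-h)[:2]
print(h,k,np.hypot(*d),np.arctan2(d[1],d[0]))
r=lambda p:proj("scene",[p[0],p[1],.126])[0]-(321.8,202.5)
print(least_squares(r,[.5,.2]).x)
X=k.copy();X[:2]=(X[:2]+least_squares(r,[.5,.2]).x)/2;print(X)
go(X[0],X[1],.104,-.01)
```

```text
[0.56696878 0.23441278 0.075     ] [0.55014886 0.19796121 0.127     ] 0.0401450732629607 -2.003116448326725
[0.54899502 0.19477877]
[0.54957194 0.19636999 0.127     ]
tool cm [ 0.75  0.17 12.01] twist -0.0 now [0.5421 0.1981 0.2241] [ 3.1416e+00  3.0000e-04 -1.0200e-02] 11.4
```

Request:
{"op": "apply_moves", "data": {"series": [{"x": 3.6, "y": 1.05, "z": 0, "twist": 0, "claw": -1}, {"x": 3.6, "y": 1.05, "z": 0, "twist": 0, "claw": -1}, {"x": 3.6, "y": 1.05, "z": 0, "twist": 0, "claw": -1}, {"x": 3.6, "y": 1.05, "z": 0, "twist": 0, "claw": -1}, {"x": 3.6, "y": 1.05, "z": 0, "twist": 0, "claw": -1}, {"x": 3.6, "y": 1.05, "z": 0, "twist": 0, "claw": -1}, {"x": 3.6, "y": 1.05, "z": 4, "twist": 0, "claw": -1}, {"x": 3.6, "y": 1.05, "z": 8, "twist": 0, "claw": -1}, {"x": 3.6, "y": 1.05, "z": 11.5, "twist": 0, "claw": -1}, {"x": 3.6, "y": 1.05, "z": 11.5, "twist": 0, "claw": -1}, {"x": 3.6, "y": 1.05, "z": 11.5, "twist": 0, "claw": -1}]}}

```text
clock: 12.5
tcp_pos: [0.5784, 0.1874, 0.1104]
tool_rot: [-3.141, -0.001, -0.01]
force: [0.6, 0.1, 1.0]
finger_gap: 0.0004
grip_force: 0.0
```

Request:
{"op": "apply_moves", "data": {"series": [{"x": -0.3, "y": -0.1, "z": 0, "twist": 0, "claw": -1}, {"x": -0.6, "y": -0.2, "z": 0, "twist": 0, "claw": -1}, {"x": -0.9, "y": -0.3, "z": 0, "twist": 0, "claw": -1}, {"x": -0.9, "y": -0.3, "z": 0, "twist": 0, "claw": -1}]}}

```text
clock: 12.9
tcp_pos: [0.5689, 0.1906, 0.11]
tool_rot: [-3.141, -0.001, -0.01]
force: [0.4, 0.5, -0.2]
finger_gap: 0.0002
grip_force: 0.0
```

Request:
{"op": "apply_moves", "data": {"series": [{"x": -0.2, "y": -0.07, "z": 0, "twist": 0, "claw": -1}, {"x": -0.4, "y": -0.13, "z": 0, "twist": 0, "claw": -1}, {"x": -0.4, "y": -0.13, "z": 0, "twist": 0, "claw": -1}]}}

```text
clock: 13.2
tcp_pos: [0.5649, 0.1918, 0.1092]
tool_rot: [3.142, 0.0, -0.01]
force: [0.5, 0.3, 0.8]
finger_gap: 0.0005
grip_force: 0.0
```

Request:
{"op": "apply_moves", "data": {"series": [{"x": -0.2, "y": -0.07, "z": 0, "twist": 0, "claw": -1}, {"x": -0.4, "y": -0.13, "z": 0, "twist": 0, "claw": -1}, {"x": -0.4, "y": -0.13, "z": 0, "twist": 0, "claw": -1}]}}

```text
clock: 13.5
tcp_pos: [0.5609, 0.1931, 0.1092]
tool_rot: [3.142, 0.0, -0.01]
force: [0.8, 0.2, 0.3]
finger_gap: 0.0005
grip_force: 0.0
```

Request:
{"op": "apply_moves", "data": {"series": [{"x": -0.2, "y": -0.07, "z": 0, "twist": 0, "claw": -1}, {"x": -0.4, "y": -0.13, "z": 0, "twist": 0, "claw": -1}, {"x": -0.4, "y": -0.13, "z": 0, "twist": 0, "claw": -1}]}}

```text
clock: 13.8
tcp_pos: [0.5569, 0.1945, 0.1092]
tool_rot: [-3.142, 0.0, -0.01]
force: [-0.7, -0.9, -0.1]
finger_gap: 0.0004
grip_force: 0.0
```

Run:
```python
from h import *
for n in ("scene","side"): cv2.imwrite(f"pics/{n}4.png",snapshot(n))
a=cv2.imread("pics/scene4.png")[170:270,270:370];b=cv2.imread("pics/side4.png")[110:210,180:280]
print(state()["force"])
f=lambda i,w,h:cv2.resize(i,(w,h),interpolation=2)
cv2.imwrite("pics/f.png",np.hstack([f(a,400,400),f(b,400,400)]))
```

```text
[-0.2610402  -0.32760969 -0.87099184]
```

View pics/f.png

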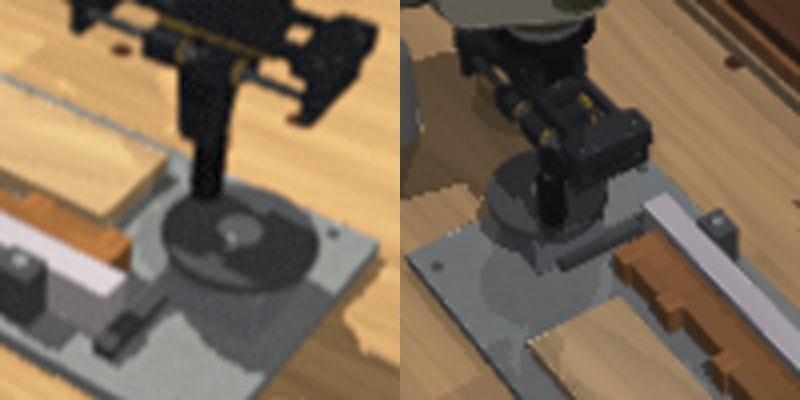

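Request:
{"op": "apply_moves", "data": {"series": [{"x": -0.2, "y": -0.1, "z": 0, "twist": 0, "claw": -1}, {"x": -0.4, "y": -0.2, "z": 0, "twist": 0, "claw": -1}, {"x": -0.6, "y": -0.3, "z": 0, "twist": 0, "claw": -1}]}}

```text
clock: 14.2
tcp_pos: [0.551, 0.1975, 0.1092]
tool_rot: [-3.142, 0.0, -0.01]
force: [-0.3, 0.4, -0.9]
finger_gap: 0.0004
grip_force: 0.0
```

Run:
```python
from h import *
im=snapshot("wrist");cv2.imwrite("pics/w5.png",im[100:384,120:400])
for c in ("scene","side"):
  snapshot(c)
  for d in masks_of(c,"crank_grip")[:2]:
    v,u=np.nonzero(d["mask"]);print(c,d["confidence"],d["box"])
  for d in masks_of(c,"notched_bar")[:1]: print(c,d["box"])
```

```text
scene 0.6 [234.9, 198.5, 301.6, 239.3]
scene 0.43 [319.6, 202.6, 325.2, 220.2]
scene [229.9, 196.2, 303.3, 237.1]
side 0.38 [213.9, 153.4, 222.2, 167.6]
side [234.1, 167.7, 287.8, 224.7]
```

View pics/w5.png

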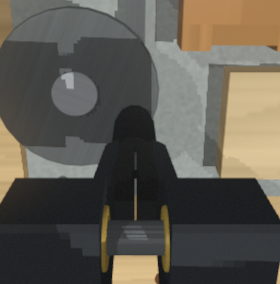

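Run:
```python
from h import *
s=state();p=s["tcp_pos"];R=rpy(s["tool_rot"])
print(p)
for t in ([0,0,.022],[.009,0,.022],[-.009,0,.022],[0,0,0],[0,0,-.017],[.012,0,-.017],[.02,0,-.017],[.03,0,-.017],[.012,0,.034],[0,0,.034],[.03,0,.034]): print(t,proj("wrist",p+R@np.array(t)).round(0))
```

```text
[0.5512036  0.19738776 0.10922179]
[0, 0, 0.022] [[255. 226.]]
[0.009, 0, 0.022] [[255. 211.]]
[-0.009, 0, 0.022] [[255. 239.]]
[0, 0, 0] [[255. 243.]]
[0, 0, -0.017] [[255. 259.]]
[0.012, 0, -0.017] [[255. 236.]]
[0.02, 0, -0.017] [[255. 220.]]
[0.03, 0, -0.017] [[255. 200.]]
[0.012, 0, 0.034] [[255. 200.]]
[0, 0, 0.034] [[255. 218.]]
[0.03, 0, 0.034] [[255. 171.]]
```

Request:
{"op": "apply_moves", "data": {"series": [{"x": 0, "y": 0, "z": -4, "twist": 0, "claw": -1}, {"x": 0, "y": 0, "z": -8, "twist": 0, "claw": -1}, {"x": -1, "y": 0, "z": -11.5, "twist": 0, "claw": -1}, {"x": -1, "y": 0, "z": -11.5, "twist": 0, "claw": -1}, {"x": -1, "y": 0, "z": -11.5, "twist": 0, "claw": -1}]}}

```text
clock: 15.05
tcp_pos: [0.5412, 0.1975, 0.2243]
tool_rot: [-3.141, -0.001, -0.01]
force: [-0.6, 0.1, -0.4]
finger_gap: 0.0003
grip_force: 0.0
```

Run:
```python
from h import *
im=snapshot("wrist");cv2.imwrite("pics/w6.png",im)
s=state();np.savez("w6.npz",p=s["tcp_pos"],r=s["tool_rot"]);print(s["tcp_pos"],s["clock"])
for f in ("w3","w6"):
    pass
for t in ("wheel","crank_grip"):
   for d in masks_of("wrist",t)[:1]:
    v,u=np.nonzero(d["mask"]);print(t,d["confidence"],d["box"],u.mean(),v.mean())
    print(ray("w6.npz",(u.mean(),v.mean()),.1 if t=="crank_grip" else .073))
print("w3 ref",ray("w3.npz",(254.9,168.8),.1),ray("w3.npz",(216.7,140.8),.073))
print("w2 ref",ray("w2.npz",(258.2,170.4),.1),ray("w2.npz",(230.6,135.1),.073))
```

```text
[0.54083905 0.197437   0.22315525] 15.1
wheel 0.56 [161.1, 85.7, 274.1, 194.5] 216.5287599476176 140.1203787649844
[0.56925944 0.23245419 0.073     ]
crank_grip 0.88 [240.7, 151.8, 272.4, 186.3] 254.68948655256725 168.87163814180929
[0.54874932 0.19759683 0.1       ]
w3 ref [0.54972655 0.19803042 0.1       ] [0.56954512 0.23294796 0.073     ]
w2 ref [0.53839591 0.20106804 0.1       ] [0.56877602 0.22879127 0.073     ]
```

Run:
```python
from h import *
go(.58,.02,.20,-.011)
for d in masks_of("wrist","notched_bar")[:1]:
    b=d["box"];print(b,ray("w6.npz",(b[0],b[3]),.043))
```

```text
tool cm [ 4.11 17.7   2.26] twist 0.001 now [0.5408 0.1974 0.2226] [ 3.1412e+00  2.7000e-03 -1.0300e-02] 15.2
[286.3, 68.8, 509.1, 120.0] [0.58330256 0.16601473 0.043     ]
```

Request:
{"op": "apply_moves", "data": {"series": [{"x": 2.0, "y": 5, "z": 0, "twist": 0, "claw": -1}, {"x": 2.0, "y": 10, "z": 1, "twist": 0, "claw": -1}, {"x": 2.0, "y": 15.2, "z": 2, "twist": 0, "claw": -1}, {"x": 2.0, "y": 15.2, "z": 2, "twist": 0, "claw": -1}, {"x": 2.0, "y": 15.2, "z": 2, "twist": 0, "claw": -1}, {"x": 2.0, "y": 15.2, "z": 2, "twist": 0, "claw": -1}]}}

```text
clock: 15.85
tcp_pos: [0.5596, 0.0463, 0.2041]
tool_rot: [-3.141, 0.0, -0.01]
force: [-0.4, -0.7, 0.1]
finger_gap: 0.0003
grip_force: 0.0
```

Run:
```python
from h import *
s=state();im=snapshot("wrist");cv2.imwrite("pics/w7.png",im)
np.savez("w7.npz",p=s["tcp_pos"],r=s["tool_rot"]);print(s["tcp_pos"],s["tool_rot"],s["clock"])
for t in ("notched_bar","panel_center"):
   for d in masks_of("wrist",t)[:1]: print(t,d["confidence"],d["box"]);np.save(t+".npy",d["mask"])
go(.43,-.37,.26,-.2)
```

```text
[0.55964464 0.04629966 0.20409054] [-3.14119471e+00  2.65896100e-04 -9.58519336e-03] 15.85
notched_bar 0.58 [127.8, 95.6, 386.2, 145.2]
tool cm [-12.62  41.78  -5.57] twist 0.192 now [0.5596 0.0467 0.2044] [-3.1415e+00 -3.0000e-04 -8.3000e-03] 16.0
```

Request:
{"op": "apply_moves", "data": {"series": [{"x": -10.0, "y": 42.5, "z": -3.6, "twist": -0.15, "claw": 1}, {"x": -10.0, "y": 42.5, "z": -3.6, "twist": -0.3, "claw": 1}, {"x": -10.0, "y": 42.5, "z": -3.6, "twist": -0.45, "claw": 1}, {"x": -10.0, "y": 42.5, "z": -3.6, "twist": -0.6, "claw": 1}, {"x": -10.0, "y": 42.5, "z": -3.6, "twist": -0.75, "claw": 1}, {"x": -10.0, "y": 42.5, "z": -3.6, "twist": -0.9, "claw": 1}, {"x": -10.0, "y": 42.5, "z": -3.6, "twist": -1.05, "claw": 1}, {"x": -10.0, "y": 42.5, "z": -3.6, "twist": -1.2, "claw": 1}, {"x": -10.0, "y": 42.5, "z": -3.6, "twist": -1.23, "claw": 1}, {"x": -10.0, "y": 42.5, "z": -3.6, "twist": -1.23, "claw": 1}, {"x": -10.0, "y": 42.5, "z": -3.6, "twist": -1.23, "claw": 1}, {"x": -10.0, "y": 42.5, "z": -3.6, "twist": -1.23, "claw": 1}]}}

```text
clock: 17.2
tcp_pos: [0.4559, -0.3776, 0.2401]
tool_rot: [-3.141, -0.001, 1.22]
force: [-0.4, -0.4, 0.0]
finger_gap: 0.0881
grip_force: 0.0
```

Run:
```python
from h import *
s=state();im=snapshot("wrist");cv2.imwrite("pics/w8.png",im)
np.savez("w8.npz",p=s["tcp_pos"],r=s["tool_rot"]);print(s["tcp_pos"],s["tool_rot"],s["clock"],s["q"].round(2))
for d in masks_of("wrist","spacer_center")[:3]:
    print(d["confidence"],d["box"],im[d["mask"]].mean(0),cv2.minAreaRect(np.argwhere(d["mask"])[:,::-1].astype(np.float32)))
print(proj("wrist",[[.4557,-.3774,.09],[.4557,-.3774,0]]))
b=cv2.imread("pics/w7.png")[70:220,95:415]
f=lambda i,w,h:cv2.resize(i,(w,h),interpolation=2)
cv2.imwrite("pics/g.png",np.vstack([f(b,640,300),f(im[90:240,100:420],640,300)]))
```

```text
[ 0.45585152 -0.3776018   0.24007138] [-3.14143656e+00 -5.27853935e-04  1.22020692e+00] 17.2 [-0.89  0.45  1.25  0.    1.44 -0.54]
0.88 [237.6, 138.1, 267.7, 199.9] [ 54.1411936   91.16666667 125.97234352] ((251.5348358154297, 169.11575317382812), (56.553627014160156, 25.408838272094727), 84.5596694946289)
[[254.44019938 170.16218915]
 [254.44342193 150.75789072]]
```

View pics/g.png

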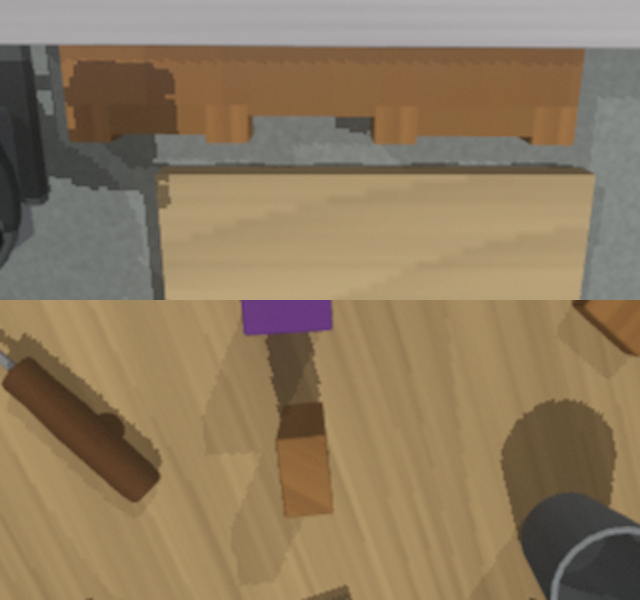

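Run:
```python
from h import *
J=np.load("J.npy")
T=lambda u,v:(95+u/2,70+v/2)
B=lambda *p:[ray("w7.npz",T(u,v),z).round(4) for u,v,z in p]
for n,p in dict(notchL=(251,128,.043),notchR=(373,128,.043),backm=(312,116,.043),toothR=(396,142,.043),toothL=(228,141,.043),barL=(66,140,.043),barR=(577,143,.043),panFL=(168,175,.033),panFR=(592,174,.033),panNL=(165,300,.033)).items(): print(n,B(p)[0])
c=np.array([ray("w8.npz",q,.09)[:2] for q in ((238.5,158.5),(263.5,157.5),(266,196),(242,198))])
print(c.round(4),"center",c.mean(0))
for i in range(4):
    d=c[(i+1)%4]-c[i];print(np.hypot(*d),np.arctan2(d[1],d[0]))
print(state()["tool_rot"])
```

```text
notchL [0.5918 0.0784 0.043 ]
notchR [0.5913 0.0207 0.043 ]
backm [0.5972 0.0495 0.043 ]
toothR [0.5845 0.0096 0.043 ]
toothL [0.5858 0.0896 0.043 ]
barL [0.587  0.1665 0.043 ]
barR [ 0.5833 -0.0766  0.043 ]
panFL [0.5673 0.1217 0.033 ]
panFR [ 0.5658 -0.0896  0.033 ]
panNL [0.4998 0.1287 0.033 ]
[[ 0.4454 -0.3622]
 [ 0.4676 -0.3693]
 [ 0.4571 -0.406 ]
 [ 0.4345 -0.3999]] center [ 0.45116575 -0.38435751]
0.023385592688440638 -0.30960176010701357
0.03818027870558291 -1.8495097442338444
0.02338056804421578 2.8790971576006377
0.039281673761138065 1.2920051193150748
[ 3.14156519e+00 -2.45969123e-04  1.22165616e+00]
```

Run:
```python
from h import *
go(.4512,-.3844,.076,1.289)
```

```text
tool cm [-0.86 -0.21 16.43] twist -0.067 now [ 0.4561 -0.377   0.2403] [ 3.1416e+00 -2.0000e-04  1.2217e+00] 17.3
```

Request:
{"op": "apply_moves", "data": {"series": [{"x": -0.85, "y": -0.2, "z": 3, "twist": -0.07, "claw": 1}, {"x": -0.85, "y": -0.2, "z": 7, "twist": -0.07, "claw": 1}, {"x": -0.85, "y": -0.2, "z": 11, "twist": -0.07, "claw": 1}, {"x": -0.85, "y": -0.2, "z": 15, "twist": -0.07, "claw": 1}, {"x": -0.85, "y": -0.2, "z": 16.4, "twist": -0.07, "claw": 1}, {"x": -0.85, "y": -0.2, "z": 16.4, "twist": -0.07, "claw": 0.2}, {"x": -0.85, "y": -0.2, "z": 16.4, "twist": -0.07, "claw": -1}, {"x": -0.85, "y": -0.2, "z": 16.4, "twist": -0.07, "claw": -1}, {"x": -0.85, "y": -0.2, "z": 16.4, "twist": -0.07, "claw": -1}, {"x": -0.85, "y": -0.2, "z": 16.4, "twist": -0.07, "claw": -1}, {"x": -0.85, "y": -0.2, "z": 16.4, "twist": -0.07, "claw": -1}, {"x": -0.85, "y": -0.2, "z": 16.4, "twist": -0.07, "claw": -1}], "grip_force": 15}}

```text
clock: 18.5
tcp_pos: [0.4505, -0.386, 0.0764]
tool_rot: [3.141, 0.0, 1.29]
force: [0.3, 0.2, -1.0]
finger_gap: 0.0343
grip_force: 0.0
```

Request:
{"op": "apply_moves", "data": {"series": [{"x": 0, "y": 0, "z": 0, "twist": 0, "claw": -1}, {"x": 0, "y": 0, "z": 0, "twist": 0, "claw": -1}, {"x": 0, "y": 0, "z": 0, "twist": 0, "claw": -1}]}}

```text
clock: 18.8
tcp_pos: [0.4504, -0.3859, 0.0762]
tool_rot: [-3.142, -0.0, 1.29]
force: [0.1, 0.9, -0.2]
finger_gap: 0.01
grip_force: 0.0
```

Run:
```python
from h import *
s=state();print(s["finger_gap"],s["grip_force"],s["force"])
for c in ("scene","side","wrist"):
  im=snapshot(c);cv2.imwrite(f"pics/{c}9.png",im)
  for d in masks_of(c,"spacer_center")[:3]:
    print(c,d["confidence"],d["box"],im[d["mask"]].mean(0).round())
  print(proj(c,[[.4512,-.3844,.09],[.4512,-.3844,0]]).round())
w=snapshot("wrist")
# brown pixels
h=cv2.cvtColor(w,cv2.COLOR_BGR2HSV)
```

```text
0.010048022279665359 0.0 [ 0.11102428  0.92914181 -0.22829939]
scene 0.78 [203.1, 146.1, 216.1, 171.7] [91. 40. 79.]
scene 0.47 [190.8, 140.0, 204.0, 164.8] [ 43.  73. 108.]
[[197. 141.]
 [200. 162.]]
side 0.72 [302.1, 356.6, 338.5, 382.9] [ 89. 117. 141.]
side 0.6 [298.3, 309.1, 313.9, 333.1] [39. 59. 83.]
side 0.49 [284.2, 280.4, 292.8, 297.8] [62. 30. 50.]
[[305. 307.]
 [303. 322.]]
wrist 0.64 [198.7, 57.0, 298.8, 115.1] [86. 44. 75.]
wrist 0.63 [228.9, 167.4, 278.2, 243.1] [40. 67. 93.]
[[255. 252.]
 [255. 193.]]
```

```bash
cat > asc.py <<'E'
import cv2,sys,numpy as np
def asc(f,u0,u1,v0,v1,su,sv):
    im=cv2.imread(f);h=cv2.cvtColor(im,cv2.COLOR_BGR2HSV)
    for v in range(v0,v1,sv):
        r=""
        for u in range(u0,u1,su):
            H,S,V=h[v,u]; r+= "#" if V<45 else "P" if 120<H<165 and S>90 else "g" if S<60 else "b" if S>140 and V<150 else "o" if S>140 else "."
        print(v,r)
E
python3 - <<'E'
from h import *
from asc import asc
print(state()["finger_gap"],state()["clock"])
asc("pics/wrist9.png",170,350,140,384,4,8)
asc("pics/scene9.png",180,225,125,175,1,2)
E
```

```text
0.0003252294714401689 19.15
140 .............................................
148 .............................................
156 .............................................
164 .............................................
172 .................b.bbbbbb....................
180 .................bbbbb.bbb...................
188 .................bbbbbbbbb...................
196 ................bbbbbbbbbb...................
204 ................bbbbbbbbbbb..................
212 ...............bbbbbbbbbbbb..................
220 ...............bbbbbbbbbbbb..................
228 ...............bbbbbbbbbbbb..................
236 ...............bbbbbbbbbbbb..................
244 ...............######.######.................
252 ..............#######.########...............
260 .............#################...............
268 ............#########.#########..............
276 ...........##########.##########.............
284 #####################.#######################
292 #####################.#######################
300 #####################.#######################
308 ##############b###
[... 1027 characters left out ...]

147 ..............bbbbbbbbbb...............bbbb..
149 ...............bbbbbbb.P.P.PPPPPPP.....bbbbbb
151 ...............bbbbbbb.PPPPPPPPPPPP....bbbbbb
153 ...............bbbbbbb.PPPPPPPPPPPP..........
155 ................bbbbbbb.PPPPPPPPPPP..........
157 ................bbbbbbb.PPPPPPPPPPP..........
159 ................bbbbbbb.PPPPPPPPPPPP.........
161 .................bbbbbbbPPPPPPPPPPPP.........
163 ....................bbb..PPPPPPPPPPP.........
165 .........................PPPPPPPPPPP.........
167 ..........................PPPPPPPPPPP........
169 ..........................PPPPPPPPPPP........
171 ...........................PPPPP.............
173 .............................................
```

Request:
{"op": "apply_moves", "data": {"series": [{"x": 0, "y": 0, "z": 0, "twist": 0, "claw": 0.2}, {"x": 0, "y": 0, "z": 0, "twist": 0, "claw": 0.2}, {"x": 0, "y": 0, "z": 0, "twist": 0, "claw": 0.2}, {"x": 0, "y": 0, "z": 0, "twist": 0, "claw": 0.2}, {"x": 0, "y": 0, "z": 0, "twist": 0, "claw": 0.2}, {"x": 0, "y": 0, "z": 0, "twist": 0, "claw": 0.2}, {"x": 0, "y": 0, "z": 0, "twist": 0, "claw": 0.2}, {"x": 0, "y": 0, "z": 0, "twist": 0, "claw": 0.2}]}}

```text
clock: 19.95
tcp_pos: [0.4505, -0.3859, 0.0762]
tool_rot: [-3.142, -0.0, 1.29]
force: [0.4, -0.2, -1.0]
finger_gap: 0.0529
grip_force: 0.0
```

Run:
```python
from h import *
from asc import asc
s=state();cv2.imwrite("pics/w10.png",snapshot("wrist"));print(s["finger_gap"],s["clock"],s["force"],s["grip_force"])
asc("pics/w10.png",130,390,140,330,4,8)
```

```text
0.0528507559256336 19.95 [ 0.41668565 -0.24894143 -0.96136729] 0.0
140 .................................................................
148 .................................................................
156 .................................................................
164 .................................................................
172 .............................bbbbbb..............................
180 ...........................bbbbbbbbb.............................
188 ...........................bbbbbbbbb.............................
196 ..........................bbbbbbbb.b.............................
204 ..........................bbbbbbbbbbb............................
212 .........................bbbbbbbbbbbb............................
220 b........................boboobbbbbbb............................
228 .........................booooboobbbb............................
236 .........................booooooooboo............................
244 .........................booooooooooo.........#######............
252 ..........................ooooooooooo.........#########..........
260 ............#.####........boooooooooo.........##########.........
268 ......############........bbbbooooooo.........###########........
276 .....#############........bbbbbbbbooo.........#############......
284 ...##############.........boooboobbbb.........##############....#
292 ..###############..............................###############..#
300 ################...............................##################
308 ########ggggg##.................................################b
316 b#############...................................##############bb
324 g##gggg#gg####gg###ggggg##ggg#g#g#g####g#gggg#g#gg#g#g##gg#gg#g##
```

Run:
```python
from h import *
go(.590,.178,.085,1.29)
R=rpy(state()["tool_rot"]);print((R.T@np.array([-.91,.42,0])).round(2))
```

```text
tool cm [58.05 -2.23 -0.88] twist -0.0 now [ 0.4505 -0.3859  0.0762] [-3.1416  0.      1.2898] 20.0
[ 0.15 -0.99  0.  ]
```

Request:
{"op": "apply_moves", "data": {"series": [{"x": 0, "y": 0, "z": -5, "twist": 0, "claw": -1}, {"x": 3, "y": -0.1, "z": -10, "twist": 0, "claw": -1}, {"x": 8, "y": -0.3, "z": -12, "twist": 0, "claw": -1}, {"x": 58, "y": -2.2, "z": -12, "twist": 0, "claw": -1}, {"x": 58, "y": -2.2, "z": -12, "twist": 0, "claw": -1}, {"x": 58, "y": -2.2, "z": -12, "twist": 0, "claw": -1}, {"x": 58, "y": -2.2, "z": -12, "twist": 0, "claw": -1}, {"x": 58, "y": -2.2, "z": -12, "twist": 0, "claw": -1}, {"x": 58, "y": -2.2, "z": -12, "twist": 0, "claw": -1}, {"x": 58, "y": -2.2, "z": -12, "twist": 0, "claw": -1}, {"x": 58, "y": -2.2, "z": -12, "twist": 0, "claw": -1}, {"x": 58, "y": -2.2, "z": -12, "twist": 0, "claw": -1}]}}

```text
clock: 21.2
tcp_pos: [0.5759, 0.1214, 0.1958]
tool_rot: [3.141, -0.0, 1.29]
force: [1.4, -0.9, -0.6]
finger_gap: 0.0002
grip_force: 0.0
```

Request:
{"op": "apply_moves", "data": {"series": [{"x": 0, "y": 0, "z": 0, "twist": 0, "claw": -1}, {"x": 0, "y": 0, "z": 0, "twist": 0, "claw": -1}, {"x": 0, "y": 0, "z": 0, "twist": 0, "claw": -1}]}}

```text
clock: 21.5
tcp_pos: [0.5756, 0.1182, 0.1956]
tool_rot: [-3.141, 0.0, 1.289]
force: [-0.1, 0.4, 0.5]
finger_gap: 0.0002
grip_force: 0.0
```

Run:
```python
from h import *
go(.590,.178,.085,1.29)
```

```text
tool cm [ 6.14 -0.28 11.06] twist -0.001 now [0.5756 0.1182 0.1956] [-3.1414e+00  3.0000e-04  1.2888e+00] 21.5
```

Request:
{"op": "apply_moves", "data": {"series": [{"x": 3.5, "y": -0.2, "z": 0, "twist": 0, "claw": -1}, {"x": 6.1, "y": -0.3, "z": 2, "twist": 0, "claw": -1}, {"x": 6.1, "y": -0.3, "z": 6, "twist": 0, "claw": -1}, {"x": 6.1, "y": -0.3, "z": 9.5, "twist": 0, "claw": -1}, {"x": 6.1, "y": -0.3, "z": 11, "twist": 0, "claw": -1}, {"x": 6.1, "y": -0.3, "z": 11, "twist": 0, "claw": -1}, {"x": 6.1, "y": -0.3, "z": 11, "twist": 0, "claw": -1}]}}

```text
clock: 22.2
tcp_pos: [0.5903, 0.1776, 0.0866]
tool_rot: [3.141, -0.0, 1.288]
force: [-0.1, 0.8, 0.5]
finger_gap: 0.0007
grip_force: 0.0
```

Request:
{"op": "apply_moves", "data": {"series": [{"x": 0.1, "y": -0.5, "z": 0, "twist": 0, "claw": -1}, {"x": 0.2, "y": -1, "z": 0, "twist": 0, "claw": -1}, {"x": 0.22, "y": -1.4, "z": 0, "twist": 0, "claw": -1}, {"x": 0.25, "y": -1.8, "z": 0, "twist": 0, "claw": -1}, {"x": 0.25, "y": -1.8, "z": 0, "twist": 0, "claw": -1}]}}

```text
clock: 22.7
tcp_pos: [0.5728, 0.1864, 0.086]
tool_rot: [3.141, -0.0, 1.29]
force: [-0.3, -0.5, -0.2]
finger_gap: 0.0002
grip_force: 0.0
```

Request:
{"op": "apply_moves", "data": {"series": [{"x": 0.03, "y": -0.2, "z": 0, "twist": 0, "claw": -1}, {"x": 0.06, "y": -0.4, "z": 0, "twist": 0, "claw": -1}, {"x": 0.06, "y": -0.4, "z": 0, "twist": 0, "claw": -1}]}}

```text
clock: 23.0
tcp_pos: [0.5702, 0.1876, 0.086]
tool_rot: [3.139, -0.0, 1.29]
force: [5.1, -0.7, -0.6]
finger_gap: 0.0006
grip_force: 2.2
```

Request:
{"op": "apply_moves", "data": {"series": [{"x": 0.03, "y": -0.2, "z": 0, "twist": 0, "claw": -1}, {"x": 0.06, "y": -0.4, "z": 0, "twist": 0, "claw": -1}, {"x": 0.06, "y": -0.4, "z": 0, "twist": 0, "claw": -1}, {"x": 0.06, "y": -0.4, "z": 0, "twist": 0, "claw": -1}]}}

```text
clock: 23.4
tcp_pos: [0.5695, 0.1882, 0.0864]
tool_rot: [3.132, -0.002, 1.289]
force: [18.6, -5.4, -5.8]
finger_gap: 0.0006
grip_force: 9.6
```

Request:
{"op": "apply_moves", "data": {"series": [{"x": -0.3, "y": 1.5, "z": 0, "twist": 0, "claw": -1}, {"x": -0.3, "y": 2, "z": -5, "twist": 0, "claw": -1}, {"x": -0.3, "y": 2, "z": -10, "twist": 0, "claw": -1}, {"x": -3, "y": 2, "z": -11, "twist": 0, "claw": 1}, {"x": -30, "y": 2, "z": -11, "twist": 0, "claw": 1}, {"x": -55, "y": 2, "z": -11, "twist": 0, "claw": 1}, {"x": -55, "y": 2, "z": -11, "twist": 0, "claw": 1}, {"x": -55, "y": 2, "z": -11, "twist": 0, "claw": 1}, {"x": -55, "y": 2, "z": -11, "twist": 0, "claw": 1}, {"x": -55, "y": 2, "z": -11, "twist": 0, "claw": 1}, {"x": -55, "y": 2, "z": -11, "twist": 0, "claw": 1}, {"x": -55, "y": 2, "z": -11, "twist": 0, "claw": 1}]}}

```text
clock: 24.6
tcp_pos: [0.4647, -0.2308, 0.1956]
tool_rot: [-3.141, -0.0, 1.29]
force: [1.0, 0.4, -0.1]
finger_gap: 0.0704
grip_force: 0.0
```

Request:
{"op": "apply_moves", "data": {"series": [{"x": 0, "y": 0, "z": 0, "twist": 0, "claw": 1}, {"x": 0, "y": 0, "z": 0, "twist": 0, "claw": 1}, {"x": 0, "y": 0, "z": 0, "twist": 0, "claw": 1}, {"x": 0, "y": 0, "z": 0, "twist": 0, "claw": 1}]}}

```text
clock: 25.0
tcp_pos: [0.4662, -0.2279, 0.1956]
tool_rot: [-3.141, -0.0, 1.292]
force: [-0.6, -0.2, -0.5]
finger_gap: 0.0883
grip_force: 0.0
```

Run:
```python
from h import *
go(.4512,-.3844,.05,1.289)
```

```text
tool cm [-15.46   2.88  14.56] twist 0.003 now [ 0.4662 -0.2279  0.1956] [-3.1413e+00 -3.0000e-04  1.2918e+00] 25.0
```

Request:
{"op": "apply_moves", "data": {"series": [{"x": -5, "y": 1, "z": 0, "twist": 0, "claw": 1}, {"x": -10, "y": 2, "z": 0, "twist": 0, "claw": 1}, {"x": -14, "y": 2.8, "z": 0, "twist": 0, "claw": 1}, {"x": -15.4, "y": 2.9, "z": 0, "twist": 0, "claw": 1}, {"x": -15.4, "y": 2.9, "z": 4, "twist": 0, "claw": 1}, {"x": -15.4, "y": 2.9, "z": 8, "twist": 0, "claw": 1}, {"x": -15.4, "y": 2.9, "z": 11, "twist": 0, "claw": 1}, {"x": -15.4, "y": 2.9, "z": 13, "twist": 0, "claw": 0.5}, {"x": -15.4, "y": 2.9, "z": 14.5, "twist": 0, "claw": 0.2}, {"x": -15.4, "y": 2.9, "z": 14.5, "twist": 0, "claw": -1}, {"x": -15.4, "y": 2.9, "z": 14.5, "twist": 0, "claw": -1}, {"x": -15.4, "y": 2.9, "z": 14.5, "twist": 0, "claw": -1}], "grip_force": 15}}

```text
clock: 26.2
tcp_pos: [0.4516, -0.3852, 0.0519]
tool_rot: [3.14, 0.001, 1.291]
force: [0.1, 0.4, -0.5]
finger_gap: 0.0501
grip_force: 0.0
```

Request:
{"op": "apply_moves", "data": {"series": [{"x": 0, "y": 0, "z": 0, "twist": 0, "claw": -1}, {"x": 0, "y": 0, "z": 0, "twist": 0, "claw": -1}, {"x": 0, "y": 0, "z": 0, "twist": 0, "claw": -1}, {"x": 0, "y": 0, "z": 0, "twist": 0, "claw": -1}]}}

```text
clock: 26.6
tcp_pos: [0.451, -0.3853, 0.0509]
tool_rot: [3.141, 0.0, 1.29]
force: [0.1, -0.7, 1.3]
finger_gap: 0.0236
grip_force: 15.0
```

Run:
```python
from h import *
go(.5815,.0495,.066,1.56)
```

```text
tool cm [45.4   0.47 -1.52] twist -0.27 now [ 0.451  -0.3853  0.0509] [3.1412e+00 2.0000e-04 1.2897e+00] 26.6
```

Request:
{"op": "apply_moves", "data": {"series": [{"x": 0, "y": 0, "z": -3, "twist": 0, "claw": -1}, {"x": 0, "y": 0, "z": -7, "twist": 0, "claw": -1}, {"x": 0, "y": 0, "z": -11, "twist": 0, "claw": -1}, {"x": 0, "y": 0, "z": -13, "twist": 0, "claw": -1}, {"x": 0, "y": 0, "z": -13, "twist": 0, "claw": -1}]}}

```text
clock: 27.1
tcp_pos: [0.4517, -0.3861, 0.1835]
tool_rot: [3.137, 0.003, 1.29]
force: [0.3, 0.2, -0.6]
finger_gap: 0.0238
grip_force: 15.0
```

Request:
{"op": "apply_moves", "data": {"series": [{"x": 4, "y": 0, "z": 0, "twist": -0.05, "claw": -1}, {"x": 8, "y": 0.1, "z": 0, "twist": -0.1, "claw": -1}, {"x": 12, "y": 0.1, "z": 0, "twist": -0.15, "claw": -1}, {"x": 16, "y": 0.2, "z": 0, "twist": -0.2, "claw": -1}, {"x": 20, "y": 0.2, "z": 0, "twist": -0.25, "claw": -1}, {"x": 24, "y": 0.3, "z": 0, "twist": -0.27, "claw": -1}, {"x": 28, "y": 0.3, "z": 0, "twist": -0.27, "claw": -1}, {"x": 32, "y": 0.4, "z": 0, "twist": -0.27, "claw": -1}, {"x": 36, "y": 0.4, "z": 0, "twist": -0.27, "claw": -1}, {"x": 40, "y": 0.4, "z": 0, "twist": -0.27, "claw": -1}, {"x": 43, "y": 0.4, "z": 0, "twist": -0.27, "claw": -1}, {"x": 45.4, "y": 0.4, "z": 0, "twist": -0.27, "claw": -1}]}}

```text
clock: 28.3
tcp_pos: [0.5803, 0.0518, 0.1786]
tool_rot: [-3.139, -0.0, 1.561]
force: [-0.1, -0.5, -0.4]
finger_gap: 0.0236
grip_force: 15.0
```

Request:
{"op": "apply_moves", "data": {"series": [{"x": 0, "y": 0, "z": 0, "twist": 0, "claw": -1}, {"x": 0, "y": 0, "z": 0, "twist": 0, "claw": -1}]}}

```text
clock: 28.5
tcp_pos: [0.5801, 0.0497, 0.1792]
tool_rot: [-3.139, 0.0, 1.56]
force: [-0.2, -0.4, -0.9]
finger_gap: 0.0239
grip_force: 15.0
```

Run:
```python
from h import *
from asc import asc
go(.5815,.0495,.066,1.56)
s=state();cv2.imwrite("pics/w11.png",snapshot("wrist"));print(s["finger_gap"])
J=np.load("J.npy")
print(proj("wrist",[[.5972,.0784,.043],[.5972,.0207,.043],[.5665,.0784,.033],[.5665,.0207,.033]]).round())
asc("pics/w11.png",130,390,90,330,4,8)
```

```text
tool cm [-0.02  0.16 11.32] twist 0.0 now [0.5801 0.0497 0.1792] [-3.1392e+00  1.0000e-04  1.5604e+00] 28.5
0.02386475929241133
[[274. 141.]
 [273. 203.]
 [239. 139.]
 [241. 199.]]
90 gg..........................gggggg.....bbb.....gggggggggggggggg..
98 ggg.........................gggggg.....bbbb....gggggggggggggggg..
106 ggg.........................gggggg........b....gggggggggggggg....
114 ggg.........................ggggg........b....ggggggggggggggg....
122 ggg.........................ggggg...b.b.b.....ggggggggggggggg....
130 ggg.........................ggggg.............gggggggggggggg.....
138 gggg.........................ggggbb.bb.b......gggggggggggggg.....
146 gggg.........................gggggggg.........gggggggggggggg.....
154 gggg.........................ggggggg.bbb......gggggggggggggg.....
162 gggg.........................ggggggg.bb..b....ggggggggggggg......
170 gggg.........................ggggggg.b..bb....ggggggggggggg......
178 ggggg........................ggggg.g.bbbbb....ggggggggggggg......
186 ggggg................................bbbbb...gggggggggggggg......
194 ggggg..
[... 478 characters left out ...]

250 .gggggg............#.###bbbbbbbbbbbbbbb#######ggggggggggg........
258 .gggggg.........########.bbbbbbbbbbbbbb########gggggggggg........
266 ..ggggg........#########bbbbbbbbbbbbbbb#########ggggggggg........
274 ..ggggg.......###########booooooooooobb##########ggggggg.........
282 #########################bbbbbbbbbbbbbb##########################
290 #########################bbbbbbbbbbbbbb##########################
298 #########################bbbbbbbbbbbbbb##########################
306 ############b########gg#gbbbbbbbbbbbbbbg##########bb#############
314 ###########bbb#########ggbbbbbbbbbbbbbbg#########bbbb############
322 ##########.b.######################################bb############
```

Run:
```python
from h import *
im=cv2.imread("pics/w11.png")
for a in (150,162,172):
    m=im[a:a+8,232:290].mean(0).round().astype(int); print(a,[tuple(x) for x in m][::1][4:20]); print([tuple(x) for x in m][34:54])
for x in (.565,.5675,.57,.595,.5975,.600): print(x,proj("wrist",[[x,.06,.015],[x,.06,.033],[x,.06,.043]]).round(1)[:,0])
```

```text
150 [(np.int64(112), np.int64(151), np.int64(172)), (np.int64(111), np.int64(150), np.int64(172)), (np.int64(111), np.int64(149), np.int64(171)), (np.int64(110), np.int64(148), np.int64(170)), (np.int64(110), np.int64(148), np.int64(170)), (np.int64(96), np.int64(131), np.int64(152)), (np.int64(69), np.int64(90), np.int64(103)), (np.int64(93), np.int64(100), np.int64(101)), (np.int64(115), np.int64(121), np.int64(119)), (np.int64(115), np.int64(121), np.int64(119)), (np.int64(114), np.int64(120), np.int64(118)), (np.int64(114), np.int64(119), np.int64(118)), (np.int64(114), np.int64(120), np.int64(118)), (np.int64(116), np.int64(121), np.int64(120)), (np.int64(118), np.int64(123), np.int64(121)), (np.int64(119), np.int64(124), np.int64(121))]
[(np.int64(114), np.int64(119), np.int64(116)), (np.int64(115), np.int64(120), np.int64(118)), (np.int64(116), np.int64(120), np.int64(118)), (np.int64(116), np.int64(121), np.int64(118)), (np.int64(115), np.int64(119), np.int64(117)), (np.int64(114), np.int64(118), np.int64(115)), (np.int64(112), np.int64(117), np.int64(114)), (np.int64(98), np
[... 3337 characters left out ...]
(89)), (np.int64(41), np.int64(62), np.int64(85)), (np.int64(52), np.int64(84), np.int64(116)), (np.int64(60), np.int64(98), np.int64(136)), (np.int64(60), np.int64(98), np.int64(136)), (np.int64(60), np.int64(98), np.int64(136)), (np.int64(60), np.int64(98), np.int64(136)), (np.int64(60), np.int64(98), np.int64(136)), (np.int64(60), np.int64(98), np.int64(136)), (np.int64(60), np.int64(98), np.int64(136)), (np.int64(60), np.int64(98), np.int64(136)), (np.int64(60), np.int64(98), np.int64(136)), (np.int64(60), np.int64(98), np.int64(136))]
0.565 [239.2 238.4 237.9]
0.5675 [241.8 241.1 240.6]
0.57 [244.4 243.8 243.4]
0.595 [270.  270.8 271.3]
0.5975 [272.6 273.5 274.1]
0.6 [275.1 276.2 276.9]
```

Request:
{"op": "apply_moves", "data": {"series": [{"x": 0, "y": 0.24, "z": 0, "twist": 0, "claw": -1}, {"x": 0, "y": 0.24, "z": 2, "twist": 0, "claw": -1}, {"x": 0, "y": 0.24, "z": 4, "twist": 0, "claw": -1}, {"x": 0, "y": 0.24, "z": 6, "twist": 0, "claw": -1}, {"x": 0, "y": 0.24, "z": 7, "twist": 0, "claw": -1}, {"x": 0, "y": 0.24, "z": 7.5, "twist": 0, "claw": -1}, {"x": 0, "y": 0.24, "z": 7.5, "twist": 0, "claw": -1}, {"x": 0, "y": 0.24, "z": 7.5, "twist": 0, "claw": -1}]}}

```text
clock: 29.35
tcp_pos: [0.5835, 0.0496, 0.1065]
tool_rot: [3.14, 0.0, 1.56]
force: [0.2, 0.2, -1.1]
finger_gap: 0.0244
grip_force: 15.0
```

Run:
```python
from h import *
from asc import asc
go(.5825,.0495,.067,1.56)
s=state();im=snapshot("wrist");cv2.imwrite("pics/w12.png",im);print(s["finger_gap"],s["force"])
asc("pics/w12.png",180,340,90,270,2,8)
```

```text
tool cm [-0.01 -0.11  3.95] twist -0.0 now [0.5835 0.0496 0.1065] [3.1402e+00 1.0000e-04 1.5595e+00] 29.35
0.024368643843133485 [ 0.23719475  0.22882879 -1.08559832]
90 ..........................gggggggggggggggg.bbbbbb.bbbbbbbbbbbbb.bbb........ggggg
98 ...........................gggggggggggggggbbbbbbbbbbbbbbbbbbbbb...........gggggg
106 ...........................gggggggggggggggbbbbbbbbb.bbbbbbbbb..b.b........gggggg
114 ...........................gggggggggggggggbbbb.bbbbbbbbbbbbb.bbbb.b..bbb..gggggg
122 ...........................gggggggggggggg..bbb.bbbbbbbbb.bbb.b............gggggg
130 ...........................gggggggggggg..bbbbbbbbbbbbbbbbbbb.....b.......ggggggg
138 ...........................gggggggggggg.bbbbbb.bbb.bbbbbb..b.....b.......ggggggg
146 ...........................ggggggggggggbb.bbbbbbbbbb.bbbbbbbbb...b.......ggggggg
154 ...........................ggggggggggggbbb..bbbbbbbb.bbbbbbb.bbbb.......gggggggg
162 ...........................gggggggggggggggggggg.bb.bbbbbbbbb.bb.........gggggggg
170 ............................ggggggggggggggggggg.bbbbbbbbbbb.bb.b........gggggggg
1
[... 318 characters left out ...]
bb.b.......ggggggggg
210 ............................bbbbbbbbbbbbbbbbbbbbbbbbbbbbbbbbbbbbb.....gggggggggg
218 ..........................b.b.bbbbbbbbbbbbbbbbbbbbbbbbbbbbbbbbbbbb....gggggggggg
226 .........................bbbbbbbbbbbbbbbbbbbbbbbbbbbbbbbbbbbbbbbb.bbb.gggggggggg
234 ........................bbbbbbbbbbbbbbbbbbbbbbbbbbbbbbbbbbbbbbbbbb.bb.gggggggggg
242 .......................bbbbbbbbbbbbbbbbbbbbbbbbbbbbb.......###..bbbb.ggggggggggg
250 ................#######bbbbbbbbbbbbbbbbbbbbbbbbbbbbb.##############..ggggggggggg
258 .........#.############bbbbbbbbbbbbbbbbbbbbbbbbbbbbb#################ggggggggggg
266 .....##################bbbbbbbbbbbbbbbbbbbbbbbbbbbbb###################ggggggggg
```

Run:
```python
from h import *
im=cv2.imread("pics/w12.png").astype(int)
for v in (190,198,206,214,222,230,238,246,260):
    r=im[v-1:v+2].mean(0)[:,2]; print(v,"L",r[222:252].round().astype(int).tolist()); print("   R",r[266:294].round().astype(int).tolist())
s=state();p=s["tcp_pos"];R=rpy(s["tool_rot"])
for z in (-.0395,.02,.0505):
  for y in (-.012,.012): print(z,y,proj("wrist",p+R@np.array([.0205,y,z])).round(1))
```

```text
190 L [182, 181, 181, 180, 180, 180, 179, 178, 177, 177, 161, 116, 87, 90, 94, 94, 94, 94, 94, 93, 93, 94, 93, 94, 93, 92, 91, 92, 91, 91]
   R [86, 87, 87, 87, 87, 88, 89, 86, 76, 82, 93, 95, 121, 145, 146, 145, 145, 145, 145, 145, 145, 146, 145, 145, 145, 146, 145, 145]
198 L [170, 169, 168, 169, 168, 167, 166, 167, 166, 165, 141, 87, 92, 93, 93, 93, 93, 93, 94, 93, 93, 92, 92, 93, 92, 92, 91, 91, 90, 91]
   R [86, 85, 86, 86, 87, 86, 86, 88, 88, 96, 104, 127, 145, 146, 145, 145, 146, 145, 145, 146, 146, 146, 145, 146, 146, 146, 146, 146]
206 L [170, 169, 169, 168, 168, 167, 167, 166, 158, 125, 87, 92, 93, 93, 92, 93, 93, 94, 94, 93, 92, 93, 93, 92, 91, 91, 91, 90, 90, 91]
   R [84, 84, 84, 85, 86, 85, 86, 86, 86, 87, 100, 130, 146, 145, 145, 146, 146, 146, 145, 145, 145, 145, 146, 146, 145, 146, 146, 146]
214 L [169, 169, 169, 168, 168, 167, 166, 149, 104, 87, 91, 91, 92, 93, 92, 92, 93, 93, 92, 92, 90, 91, 90, 90, 90, 91, 90, 89, 88, 89]
   R [82, 82, 81, 81, 83, 84, 84, 85, 84, 84, 85, 88, 113, 139, 146, 146, 145, 145, 145, 145, 146, 146, 146, 146, 146, 146, 146, 145]
222 L [169
[... 819 characters left out ...]
3, 102, 103, 133, 159, 158, 158, 158, 158, 158, 159, 159, 160, 160, 160, 159, 161, 159, 159, 159, 158, 158, 157]
   R [143, 141, 141, 140, 140, 139, 140, 141, 142, 143, 144, 143, 144, 148, 148, 137, 124, 104, 47, 34, 32, 34, 33, 33, 33, 33, 33, 34]
260 L [38, 35, 36, 43, 70, 92, 99, 103, 104, 105, 105, 105, 105, 105, 106, 106, 106, 105, 106, 105, 105, 105, 105, 104, 104, 104, 103, 103, 103, 103]
   R [103, 102, 101, 102, 101, 101, 100, 100, 100, 99, 99, 98, 98, 97, 97, 97, 96, 82, 43, 30, 29, 30, 29, 30, 29, 28, 29, 27]
-0.0395 -0.012 [[225.  241.5]]
-0.0395 0.012 [[284.8 241.4]]
0.02 -0.012 [[233.6 193.5]]
0.02 0.012 [[276.  193.5]]
0.0505 -0.012 [[236.3 178.4]]
0.0505 0.012 [[273.2 178.4]]
```

Request:
{"op": "apply_moves", "data": {"series": [{"x": 0, "y": 0, "z": 1, "twist": 0, "claw": -1}, {"x": 0, "y": 0, "z": 2, "twist": 0, "claw": -1}, {"x": 0, "y": 0, "z": 2.8, "twist": 0, "claw": -1}, {"x": 0, "y": 0, "z": 3.4, "twist": 0, "claw": -1}, {"x": 0, "y": 0, "z": 3.8, "twist": 0, "claw": -1}, {"x": 0, "y": 0, "z": 3.8, "twist": 0, "claw": -1}]}}

```text
clock: 30.0
tcp_pos: [0.5829, 0.0498, 0.0671]
tool_rot: [-3.141, -0.0, 1.56]
force: [-0.6, 0.6, -1.6]
finger_gap: 0.0241
grip_force: 15.0
```

Request:
{"op": "apply_moves", "data": {"series": [{"x": 0, "y": 0, "z": 0.1, "twist": 0, "claw": -1}, {"x": 0, "y": 0, "z": 0.2, "twist": 0, "claw": -1}, {"x": 0, "y": 0, "z": 0.3, "twist": 0, "claw": -1}, {"x": 0, "y": 0, "z": 0.3, "twist": 0, "claw": -1}]}}

```text
clock: 30.4
tcp_pos: [0.5835, 0.0499, 0.0659]
tool_rot: [3.14, 0.0, 1.56]
force: [-1.7, -0.2, 7.2]
finger_gap: 0.0235
grip_force: 15.0
```

Request:
{"op": "apply_moves", "data": {"series": [{"x": 0, "y": 0, "z": 0, "twist": 0, "claw": -0.2}, {"x": 0, "y": 0, "z": 0, "twist": 0, "claw": -0.2}, {"x": 0, "y": 0, "z": 0, "twist": 0, "claw": -0.2}, {"x": 0, "y": 0, "z": 0, "twist": 0, "claw": -0.2}, {"x": 0, "y": 0, "z": -2, "twist": 0, "claw": -0.2}, {"x": 0, "y": 0, "z": -5, "twist": 0, "claw": -0.2}, {"x": 0, "y": 0, "z": -9, "twist": 0, "claw": -0.2}, {"x": 0, "y": 0, "z": -12, "twist": 0, "claw": -0.2}, {"x": 0, "y": 0, "z": -12, "twist": 0, "claw": -0.2}]}}

```text
clock: 31.3
tcp_pos: [0.5848, 0.0497, 0.189]
tool_rot: [3.134, 0.001, 1.56]
force: [0.1, -0.3, -0.5]
finger_gap: 0.0352
grip_force: 0.0
```

Run:
```python
from h import *
s=state();im=snapshot("wrist");cv2.imwrite("pics/w13.png",im);np.savez("w13.npz",p=s["tcp_pos"],r=s["tool_rot"]);print(s["tcp_pos"],s["clock"])
d=masks_of("wrist","spacer_center")[0];print(d["confidence"],d["box"])
print("predict top corners",proj("wrist",[[.5835+a,.0498+b,.105] for a,b in ((-.012,.02),(.012,.02),(.012,-.02),(-.012,-.02))]).round(1).tolist())
h=im.astype(int)
from asc import asc
asc("pics/w13.png",200,310,110,260,2,6)
d=masks_of("wrist","panel_center")
if d:print(d[0]["confidence"],d[0]["box"],ray("w13.npz",(d[0]["box"][0],190),.033))
go(.5, .0498,.1,1.56)
```

```text
[0.58476442 0.049701   0.18896938] 31.3
0.59 [235.4, 143.2, 269.0, 215.9]
predict top corners [[238.6, 168.1], [271.4, 167.7], [271.2, 218.2], [240.0, 218.5]]
110 ..................ggggggggggg......bbbbbbbbbbb.......gg
116 ..................ggggggggg..bb..b..bbbbbbb.bbbb.....gg
122 ..................ggggggggg.b.b.bb.bbbbbbbbb...b.....gg
128 ..................ggggggggg..b.bb.b.bbbbbbb...b......gg
134 ...................gggggggg.bbbbbb.bbbbbbb.bb.......ggg
140 ...................ggggggggggggggg.bbbbbbbbb..b.....ggg
146 ...................g..b......bb.gg.bbbbbbb.bb.......ggg
152 ........................b.b..b...g.bbbbbbbbb........ggg
158 ....................b.bbb.b.b.b...bbbbbbbbbb........ggg
164 ...................b..bb...bb...b.bbbbbbbbb.bb......ggg
170 ..................bbbbbbbbbbbbbbbbbbbbbbbbbb........ggg
176 ..................bbobbbbbbbbbbbbbbbbbbbbbbbbb.....gggg
182 ..................bobbbbbbbbbbbbbbbbbbbbbbbbbb.....gggg
188 ...................ooooobbbbbbbbbbbbbbbbbbbb.b.....gggg
194 ...................boooooooobbbbbbbbbbbbbbbbb......gggg
200 ...................bbbbbooooooooobbbbbbbbb.bbb.....gggg
206 ...................bbbbbbbbbboooobbbbbbbbbbbbb.....gggg
212 ...................boobbbbbbbbbbbbbbbbbbbbbbbbbb...gggg
218 ...................gggggggg..bbbbbbbbbbbbbbbbbb.bbggggg
224 ...................ggggggggggbbbbbbbbbbbbbbbbbbbb.ggggg
230 ...................ggggggggggbbbbbbbbbbbbbbbbbbbb.ggggg
236 ...................ggggggggggbbbbbbbbbbbbbbbbbbbb.ggggg
242 ...................ggggggggggbbbbbbbbbbbbbbbbbb...ggggg
248 #########..........ggggggggggbbbbbbbbbbbbbbbbbb########
254 #########..........ggggggggggbbbbbbbbbbbbbbbbb.########
0.89 [134.6, 82.4, 239.3, 292.2] [0.46820786 0.02887796 0.033     ]
tool cm [-0.1  -8.25  8.38] twist -0.0 now [0.5827 0.0498 0.1836] [-3.1400e+00 -2.0000e-04  1.5598e+00] 31.45
```

Run:
```python
from h import *
go(.435,.0512,.15,-.011)
```

```text
tool cm [ -0.03 -14.76   3.39] twist 1.571 now [0.5827 0.0498 0.1836] [-3.1400e+00 -2.0000e-04  1.5598e+00] 31.45
```

Request:
{"op": "apply_moves", "data": {"series": [{"x": 0, "y": -3, "z": 0, "twist": 0.14, "claw": -1}, {"x": 0, "y": -6, "z": 0, "twist": 0.28, "claw": -1}, {"x": 0, "y": -9, "z": 0, "twist": 0.42, "claw": -1}, {"x": 0, "y": -12, "z": 0, "twist": 0.56, "claw": -1}, {"x": 0, "y": -14.7, "z": 0, "twist": 0.7, "claw": -1}, {"x": 0, "y": -14.7, "z": 0, "twist": 0.84, "claw": -1}, {"x": 0, "y": -14.7, "z": 0, "twist": 0.98, "claw": -1}, {"x": 0, "y": -14.7, "z": 0, "twist": 1.12, "claw": -1}, {"x": 0, "y": -14.7, "z": 0, "twist": 1.26, "claw": -1}, {"x": 0, "y": -14.7, "z": 0, "twist": 1.4, "claw": -1}, {"x": 0, "y": -14.7, "z": 0, "twist": 1.54, "claw": -1}, {"x": 0, "y": -14.7, "z": 0, "twist": 1.571, "claw": -1}]}}

```text
clock: 32.65
tcp_pos: [0.4354, 0.0515, 0.1833]
tool_rot: [-3.141, 0.003, -0.016]
force: [0.4, -0.2, 0.8]
finger_gap: 0.0003
grip_force: 0.0
```

Run:
```python
from h import *
s=state();im=snapshot("wrist");cv2.imwrite("pics/w14.png",im);np.savez("w14.npz",p=s["tcp_pos"],r=s["tool_rot"])
d=masks_of("wrist","panel_center")[0];print(d["confidence"],d["box"])
m=d["mask"];v,u=np.nonzero(m)
lo=[(c,v[u==c].max()) for c in range(int(d["box"][0])+12,int(d["box"][2])-12,20)];P=np.array([ray("w14.npz",q,.033)[:2] for q in lo]);print(P.round(4).tolist())
k=np.polyfit(P[:,1],P[:,0],1);print("near edge slope",k)
d=masks_of("wrist","spacer_center")[:1];print(d and (d[0]["confidence"],d[0]["box"]))
print(proj("wrist",[[.5835+a,.0498+b,.105] for a,b in ((-.012,.02),(.012,.02),(.012,-.02),(-.012,-.02))]).round().tolist())
go(.435,.0512,.004,-.011)
```

```text
0.69 [159.4, 14.2, 428.2, 122.6]
[[0.4791, 0.127], [0.4779, 0.1089], [0.4795, 0.0907], [0.4783, 0.0726], [0.478, 0.0545], [0.4786, 0.0364], [0.4793, 0.0184], [0.4772, 0.0002], [0.4769, -0.0179], [0.4775, -0.0359], [0.4773, -0.054], [0.4779, -0.072], [0.4803, -0.0898]]
near edge slope [0.00234435 0.47824958]
(0.93, [227.6, 1.4, 281.6, 14.4])
[[223.0, -13.0], [222.0, -58.0], [289.0, -59.0], [288.0, -13.0]]
tool cm [-0.02  0.03 17.97] twist 0.001 now [0.4356 0.0515 0.1837] [-3.1413e+00  2.1000e-03 -1.0200e-02] 32.8
```

Request:
{"op": "apply_moves", "data": {"series": [{"x": 0, "y": 0, "z": 4, "twist": 0, "claw": -1}, {"x": 0, "y": 0, "z": 8, "twist": 0, "claw": -1}, {"x": 0, "y": 0, "z": 12, "twist": 0, "claw": -1}, {"x": 0, "y": 0, "z": 15, "twist": 0, "claw": -1}, {"x": 0, "y": 0, "z": 17, "twist": 0, "claw": -1}, {"x": 0, "y": 0, "z": 17.5, "twist": 0, "claw": -1}, {"x": 0, "y": 0, "z": 18, "twist": 0, "claw": -1}, {"x": 0, "y": 0, "z": 18, "twist": 0, "claw": -1}]}}

```text
clock: 33.6
tcp_pos: [0.4363, 0.0514, 0.0049]
tool_rot: [3.142, -0.0, -0.011]
force: [0.8, -1.2, -0.3]
finger_gap: 0.0005
grip_force: 0.0
```

Request:
{"op": "apply_moves", "data": {"series": [{"x": 0.8, "y": 0, "z": 0, "twist": 0, "claw": -1}, {"x": 1.6, "y": 0, "z": 0, "twist": 0, "claw": -1}, {"x": 2.2, "y": 0, "z": 0, "twist": 0, "claw": -1}, {"x": 2.8, "y": 0, "z": 0, "twist": 0, "claw": -1}, {"x": 2.8, "y": 0, "z": 0, "twist": 0, "claw": -1}]}}

```text
clock: 34.1
tcp_pos: [0.465, 0.0511, 0.0048]
tool_rot: [3.142, -0.001, -0.011]
force: [-0.4, 0.7, -0.3]
finger_gap: 0.0005
grip_force: 0.0
```

Request:
{"op": "apply_moves", "data": {"series": [{"x": 0.3, "y": 0, "z": 0, "twist": 0, "claw": -1}, {"x": 0.6, "y": 0, "z": 0, "twist": 0, "claw": -1}, {"x": 0.8, "y": 0, "z": 0, "twist": 0, "claw": -1}, {"x": 0.8, "y": 0, "z": 0, "twist": 0, "claw": -1}]}}

```text
clock: 34.5
tcp_pos: [0.472, 0.0511, 0.0046]
tool_rot: [-3.141, 0.001, -0.011]
force: [-2.8, 0.7, 1.5]
finger_gap: 0.0002
grip_force: 1.1
```

Request:
{"op": "apply_moves", "data": {"series": [{"x": 0.15, "y": 0, "z": 0, "twist": 0, "claw": -1}, {"x": 0.3, "y": 0, "z": 0, "twist": 0, "claw": -1}, {"x": 0.4, "y": 0, "z": 0, "twist": 0, "claw": -1}, {"x": 0.4, "y": 0, "z": 0, "twist": 0, "claw": -1}]}}

```text
clock: 34.9
tcp_pos: [0.473, 0.0512, 0.0044]
tool_rot: [-3.141, 0.008, -0.011]
force: [-18.5, -1.0, 15.1]
finger_gap: 0.0006
grip_force: 9.0
```

Request:
{"op": "apply_moves", "data": {"series": [{"x": 0.1, "y": 0, "z": 0, "twist": 0, "claw": -1}, {"x": 0.2, "y": 0, "z": 0, "twist": 0, "claw": -1}, {"x": 0.2, "y": 0, "z": 0, "twist": 0, "claw": -1}]}}

```text
clock: 35.2
tcp_pos: [0.473, 0.0512, 0.0044]
tool_rot: [-3.141, 0.013, -0.01]
force: [-28.0, -3.2, 23.4]
finger_gap: 0.0003
grip_force: 14.1
```

Request:
{"op": "apply_moves", "data": {"series": [{"x": -0.1, "y": 0, "z": 0, "twist": 0, "claw": -1}, {"x": -0.2, "y": 0, "z": 0, "twist": 0, "claw": -1}, {"x": -0.2, "y": 0, "z": 0, "twist": 0, "claw": -1}, {"x": -0.2, "y": 0, "z": 0, "twist": 0, "claw": -1}]}}

```text
clock: 35.6
tcp_pos: [0.4731, 0.0512, 0.0044]
tool_rot: [-3.141, 0.008, -0.011]
force: [-16.9, -1.7, 13.0]
finger_gap: 0.0005
grip_force: 8.8
```

Run:
```python
from h import *
s=state();print(s["force"],s["tcp_pos"],s["clock"])
from asc import asc
for c in ("scene","side","wrist"):
    im=snapshot(c);cv2.imwrite(f"pics/{c}F.png",im)
    for t in ("spacer_center","panel_center","notched_bar"):
        for d in masks_of(c,t)[:2]: print(c,t,round(d["confidence"],2),d["box"])
    print("pred spacer foot/top",proj(c,[[.585,.0498,.015],[.585,.0498,.105]]).round(1).tolist())
    print("pred panel far corners",proj(c,[[.573,.122,.033],[.572,-.09,.033],[.5995,.0498,.043]]).round(1).tolist())
asc("pics/sideF.png",200,300,160,250,1,3)
```

```text
[-16.93688835  -1.74901485  12.9758795 ] [0.47305437 0.05116488 0.00439633] 35.6
scene spacer_center 0.67 [260.5, 191.9, 277.9, 219.1]
scene spacer_center 0.54 [203.1, 146.6, 218.3, 172.3]
scene panel_center 0.58 [238.8, 184.3, 314.6, 225.5]
scene notched_bar 0.73 [232.8, 196.4, 302.7, 237.5]
scene notched_bar 0.53 [238.5, 183.1, 314.4, 225.1]
pred spacer foot/top [[269.6, 220.3], [269.7, 195.9]]
pred panel far corners [[292.4, 223.2], [236.7, 196.7], [266.7, 215.5]]
side spacer_center 0.87 [283.7, 278.3, 301.6, 304.5]
side spacer_center 0.7 [244.2, 178.9, 256.7, 205.3]
side panel_center 0.74 [234.3, 186.2, 272.3, 244.4]
side notched_bar 0.91 [237.0, 168.1, 284.5, 224.6]
side notched_bar 0.23 [184.7, 147.1, 314.7, 261.7]
pred spacer foot/top [[251.5, 198.9], [251.1, 180.5]]
pred panel far corners [[236.1, 183.6], [273.9, 224.9], [255.0, 191.4]]
wrist panel_center 0.74 [39.0, 21.4, 511.4, 250.9]
pred spacer foot/top [[255.7, -0.2], [256.9, -128.4]]
pred panel far corners [[53.4, 29.6], [649.5, 26.0], [255.4, -73.3]]
160 ggggggggggggggggggggggggggggggggggggggggggggggggggggg............
[... 2380 characters left out ...]
ggggggggggg.................................gggggggggggggggggggggggggg
232 ...........................gggggggggggggggg..........................ggggggggggggggggggggggggggggggg
235 ..............................ggggggggggggggg...................gggggggggggggggggggggggggggggggggggg
238 ................................gggggggggggggggg..........ggggggggggggggggggggggggggggggggggggggg...
241 ...................................ggggggggggggggg...ggggggggggggggggggggggggggggggggggggggg........
244 .....................................gggggggggggggggggggggggggggggggggggggggggggggggggg.............
247 ........................................gggggggggggggggggggggggggggggggggggggggggg..................
```

Run:
```python
from h import *
s=state();np.savez("wF.npz",p=s["tcp_pos"],r=s["tool_rot"])
snapshot("wrist");m=masks_of("wrist","panel_center")[0]["mask"];im=cv2.imread("pics/wristF.png").astype(int)
P=[];Q=[]
for c in list(range(60,190,10))+list(range(330,500,10)):
    v=np.nonzero(m[:,c])[0]
    if len(v): P.append(ray("wF.npz",(c,v.max()),.025)[:2])
for c in range(80,500,15):
    v=np.nonzero(m[:,c])[0]
    if len(v): Q.append(ray("wF.npz",(c,v.min()),.033)[:2])
for A in (np.array(P),np.array(Q)):
    k=np.polyfit(A[:,1],A[:,0],1);r=A[:,0]-np.polyval(k,A[:,1]);g=abs(r)<.003;k=np.polyfit(A[g,1],A[g,0],1);print(k.round(4),g.sum(),len(A))
print(s["force"])
```

```text
[0.0278 0.4791] 17 30
[0.0241 0.5723] 28 28
[-17.18712345  -1.68992898  13.49409679]
```

```bash
python3 -c "
from plant import *
print(sign_off())"
```

```text
the job is handed in; nothing more can be done
None
```

I wound the handwheel to its stop, stood the spacer in the deep notch and let go of it. I handed in with the fingers still pressing the panel flush against spacer and fence at about 17 N; the hand-in gave no verdict, so I don't know how it was judged.

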